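Seat a power module in the marking nest and stamp its lid

ROBOT

A 6-joint arm with a two-finger parallel gripper is mounted at the origin on a cart in front of the work surface, level with it; the furniture and walls round the work are solid. World frame = base frame: x ahead of the robot, y to its left, z up, the work surface at z = 0. Lengths are in m, angles in rad, forces in N, time in s.
With the tool pointing down it reaches from about 0.325 to 0.925 m from the base axis. Payload 3.1 kg.
Tool frame: the origin (TCP) lies between the finger pads; the fingertips stand 8 mm ahead of it and the grasp point (between the pads) lies 11 mm behind it (tips_ahead is the distance from the TCP to the fingertips, in m); x points along the fingers, y is the direction in which the jaws open and shut, and the axes are right-handed (so a half turn about x gives the same grasp; the last joint's range is limited). The gripper opens to 85 mm and grips with 20 to 120 N. Pads are 22 mm wide; open, the fingers measure 114 mm over their backs; the gripper's body (76 mm by 85 mm) begins 54 mm behind the grasp point. The pads swing forward as they close: fully open they stand 13 mm farther back than shut.
Start: joints at [-1.215, 0.217, 1.613, -0, 1.311, -0.112], TCP at [0.282, -0.558, 0.239] pointing down, gripper open.
Joint ranges: [-2.75, 2.75], [-0.78, 2.1], [0.31, 2.55], [-1.13, 4.27], [0.13, 2.63], [-2.58, 2.58]. Speed limits (rad/s): [2.79, 2.79, 3.14, 3.14, 3.14, 3.14].

INTERFACE

Orientations are given as a unit quaternion [x, y, z, w].
In Python, from workcell import * gives the robot as it stands.
- The arm moves only by the tool move_arm, never from a script. Its argument "series" is one flat list of numbers, 7 for each row, row after row: the shift along the tool's x, y, z in mm, then the turn, a rotation vector about the tool's x, y, z in units of 6 degrees (1.0 is 6 degrees), then the closure, from 0 (fully open) to 1 (shut). A call has 1 to 20 rows; each row shifts and turns the commanded pose from where the row before left it, along the tool's axes as they then stand; what a row does not reach is not made up. A row lasts 1/12 s, in which the tool goes at most 41.7 mm and 7.16 degrees, less where a joint would pass 70% of its speed; a pose out of reach is approached as far as the arm can. A call is refused whole if a number of a shift passes 41.7 or a number of a turn 1, either way. A call with a gripper value outside its range is refused whole. The fingers move at their own pace and stop on an object; "grip_force" is the grip in N (left out, the last holds). Time passes only in rows, so rows that do not move let the fingers close. It gives the time, the measured TCP pose, the force and the opening at its end, in the units of the state.
- get_obs(): the state, without advancing time (a new reading comes with each control period).
- snapshot(name): name is "scene" or "top" or "wrist"; returns a dict with "frame" (420x560x3 uint8, red, green, blue), "range_z" (420x560 float32, m along the optical axis (not along the pixel's ray), 0 where there is no reading), "fx", "fy", "cx", "cy" (pixels), "rvec" (rotation vector, rad) and "tvec" (3), from world to camera coordinates, as OpenCV has them. Camera axes: x right, y down, z forward; pixel columns grow to the right and rows downward; lengths in m; the calibration is good to about 2 mm. A picture is of the moment at which its call begins.
- finish_job(): hands the job in, once; it reports no verdict.
Trained networks look in a picture, given as the dict that the camera call returned (one of the last four; its "shot" number tells which), for a name from the list of things; names that differ only in an ending like _2 or _b are one class to them, and where a whole thing is asked for, a point or a joint stands for the part that bears it (a point fixed in the world has none). Each returns a list of dicts, best first, with "confidence" (0 to 1); they miss things now and then, are a little off and sometimes report something else, mostly with a low value. They report only what shows in the picture. A call takes as long as a camera call. They do not tell look-alikes from the thing itself.
- search_frame(picture, target): "location" ([column, row] in pixels, amid what is visible of it).
- silhouettes(picture, target): "pixels" (420x560 bool, what is visible of it) and "location" ([column, row] in pixels, amid what is visible of it).
- landmark_of(picture, target): "location" ([column, row] in pixels: a listed point, or the origin of a listed thing).
The state is a dict: "t": time; "qpos": joint angles; "joint_velocities": joint speeds; "tau": joint torques, N m; "tool_pos": TCP position; "orientation": TCP orientation; "contact_force": force on the tool from outside, world axes, zero at the start; "torque": the same for the moment, N m; "opening": opening from 0.0 (shut) to 1.0 (fully open).
Only numpy, scipy, OpenCV 4.12 (cv2) and the standard library are available. Lean on these libraries where they do the work, as an engineer would, in place of code of your own. Each camera call takes 0.05 s, during which the arm holds its last target.

TASK

The cream power module has passed its test: lay it fully home in the marking nest, then take the hand stamp from its tray and mark the middle of the lid, the stamp in line with the module and square on it. Set it down softly, push with a steady 14 N in all (11 to 18 N will do, never over 22 N), so that the whole die face bears on the lid, keep that up for a second without sliding, and lift straight off. Stand the stamp back upright in its tray, set down gently, and leave everything else where it is.

Things in the scene. Friction and masses are not known exactly. Their poses are not given: they have to be found in the camera images.
- module_centre (a point): centre (half-way up) of the loose cream power module, the only cream one, a box 36 (x) x 52 (y) x 26 (z) mm, 70 g, lying flat on the bench's yellow cover sheet, which is 2.6 mm thick; its axes are the module's, z up. Grasp it across its 36 mm width (x), with the fingers at the middle of its long sides.
- cream_module: the same module, origin at the centre of its underside
- lid_centre (a point): middle of the cream module's lid (its flat top), 13 mm above module_centre; this is where the mark goes
- nest_floor (a point): centre of the floor of the marking nest, 12 mm above the bench; axes: x across the pocket, y along it, z up. The nest is a fixed steel plate 96 x 124 x 12 mm with four black corner locators round a pocket 38.5 (x) x 54.5 (y) mm; the module fits either way round. The locators rise 8 mm above the floor, with sloped lead-ins to 14 mm; between them each long side is open for 34 mm, for the fingers.
- stamp_handle (a point): centre of the blue handle of the hand stamp, 51 mm above the underside of the stamp's foot; axes: x across, y along the stamp, z up. The handle is 28 (x) x 52 (y) x 38 (z) mm, so it spans from 32 to 70 mm above the foot's underside; grasp it across x and keep the fingers off the foot below. The stamp weighs about 190 g.
- stamp: the whole stamp, origin on its axis 51 mm below stamp_handle, at the underside of the foot when that is not pushed in. The handle carries the red rubber die, 20 (x) x 32 (y) mm, set back 2 to 10 mm inside the foot by the screw in the top of the handle. The set-back differs each time, is hidden by the foot and not measured: feel for it.
- stamp_foot: black foot frame of the stamp, 32 (x) x 48 (y) x 13 (z) mm, open in the middle; origin at its underside's centre. Pushed down on something, the foot stays put and the handle slides down over it against a spring: 3 N to start and 0.4 N more per mm, until the die meets the surface (after 2 to 10 mm); from there the force climbs steeply, up to 20 N per mm.
- tray_floor (a point): centre of the floor of the stamp's tray, 3 mm above the bench; the tray is fixed, 66 (x) x 82 (y) mm outside, 60 x 76 mm inside, its rim 12 mm above the bench; axes: x across, y along, z up. The stamp stands in it upright on its foot.
- blue_module_a: blue power module 34 x 40 x 20 mm, loose bystander, origin under its centre
- blue_module_b: another such blue power module, loose bystander
- spool: loose wire bobbin 63 mm in diameter, 90 mm high, bystander
- spirit_bottle: loose red dispenser bottle, 72 x 98 x 152 mm, bystander
- tape_yellow: loose roll of cream masking tape, 100 mm in diameter, 25 mm high, bystander
- pin_box: loose amber box of header pins 40 x 58 x 24 mm, bystander
Mind the look-alikes: they are no part of the job. Leave any green or pink look-alike of the stamp alone.

How it is judged:
By the outcome, as a careful person would: the job done as asked, in the order asked, and still so for the second after the job is handed in, with the robot touching nothing.
It also fails if it takes over 69 s, if anything falls off the work surface, if the arm or the gripper's body presses on something with over 40 N, if the wrist force passes 120 N, or if a joint passes its speed limit or range.

## Working session

There is one attempt and no reset: what is moved stays moved. The work goes in short steps, Python scripts to look and compute and a tool call to move; the robot and the scene stay as the last step left them, time stands still between calls to the robot, and variables do not carry over. Pictures are saved under pics/ and viewed, and the job is handed in when it is done.

Besides the shell and the picture viewer there is one more tool, called after ">>>" in YAML: its name, and indented under it one key for each argument. move_arm: Moves the arm, as the interface text tells. Its arguments: {"type":"object","properties":{"series":{"type":"array","items":{"type":"number"}},"grip_force":{"type":"number"}},"required":["series"]}

```bash
mkdir -p pics; ls; python3 - <<'E'
from workcell import *
import cv2
o=get_obs(); print({k:o[k] for k in o})
for n in ["scene","top","wrist"]:
    p=snapshot(n); cv2.imwrite(f"pics/{n}0.png",p["frame"][:,:,::-1]); print(n,p["fx"],p["cx"],p["cy"],p["rvec"],p["tvec"])
E
```

```text
pics
{'t': 0.0, 'qpos': array([-1.21522389e+00,  2.17750013e-01,  1.61494545e+00, -2.54839406e-05,
        1.31130446e+00, -1.12202043e-01]), 'joint_velocities': array([-0.00085985,  0.00026326,  0.00069038,  0.00039411,  0.00128879,
        0.0013042 ]), 'tau': array([ 2.19779613e-03, -3.96846700e+01, -3.03851259e+01,  8.81826350e-05,
        9.71491827e-03, -9.61456514e-07]), 'tool_pos': array([ 0.2815432 , -0.55709326,  0.23796492]), 'orientation': array([-0.68774128, -0.16472543,  0.68796519, -0.16303793]), 'contact_force': array([-0.94552331, -0.17899444,  0.51293321]), 'torque': array([ 0.05902856, -0.01251485, -0.0019375 ]), 'opening': 0.9988792965090116}
scene 449.9111371982523 275.1036087636019 212.69383371093141 [ 0.56766233 -2.52581918  1.35516739] [0.52845802 0.15838182 1.27941398]
top 475.3664483410699 283.93164477559526 204.05975873413962 [ 2.05258262 -2.1698309   0.22836699] [0.06475952 0.53329113 1.28184562]
wrist 309.2306408475796 277.867446663535 211.5421844140987 [-2.42934239  1.49307187  0.24900288] [-0.62467542 -0.04202422  0.38006217]
```

View pics/scene0.png

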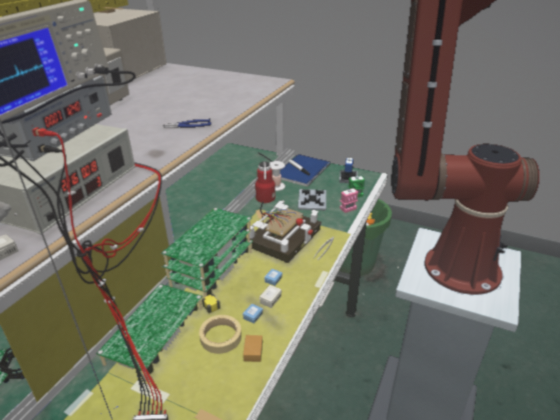

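View pics/top0.png

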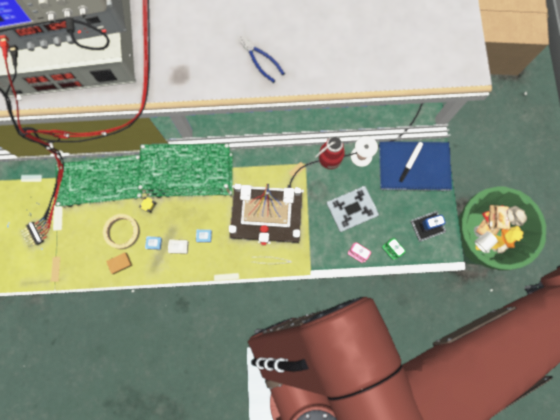

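View pics/wrist0.png

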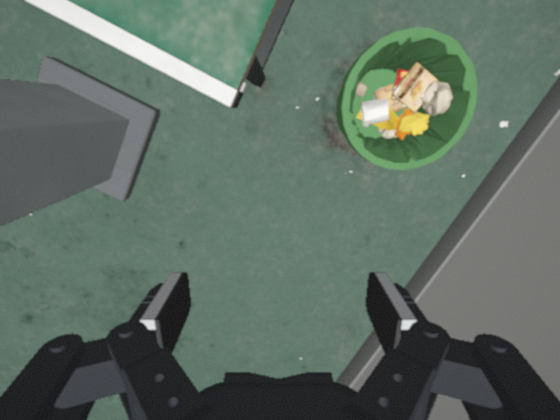

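```bash
cat > h.py <<'E'
from workcell import *
import numpy as np, cv2
from scipy.spatial.transform import Rotation as R
def cam(p):
    return R.from_rotvec(np.ravel(p["rvec"])).as_matrix(), np.ravel(p["tvec"])
def ray(p,uv):
    M,t=cam(p); d=np.array([(uv[0]-p["cx"])/p["fx"],(uv[1]-p["cy"])/p["fy"],1.]); return -M.T@t, M.T@d
def atz(p,uv,z):
    o,d=ray(p,uv); return o+d*(z-o[2])/d[2]
def cloud(p,mask=None):
    M,t=cam(p); z=p["range_z"]; ok=z>0
    if mask is not None: ok&=mask
    v,u=np.nonzero(ok); Z=z[v,u]
    X=np.c_[(u-p["cx"])/p["fx"]*Z,(v-p["cy"])/p["fy"]*Z,Z]
    return (X-t)@M, np.c_[u,v]
def proj(p,X):
    M,t=cam(p); c=M@np.asarray(X)+t; return np.array([p["fx"]*c[0]/c[2]+p["cx"],p["fy"]*c[1]/c[2]+p["cy"]])
def save(p,n,crop=None,s=1):
    im=p["frame"][:,:,::-1]
    if crop: a,b,c,d=crop; im=im[b:d,a:c]
    cv2.imwrite(f"pics/{n}.png",cv2.resize(im,None,fx=s,fy=s,interpolation=cv2.INTER_CUBIC))
def masktop(p,m,zmin):
    X,uv=cloud(p,m); X=X[X[:,2]>zmin]; r=cv2.minAreaRect((X[:,:2]*1000).astype(np.float32)); return r,np.median(X[:,2]),len(X)
E
python3 - <<'E'
from h import *
p=snapshot("top")
save(p,"top_mod",(130,215,230,275),6); save(p,"top_st",(320,180,460,275),5)
for n in ["module_centre","lid_centre","nest_floor","stamp_handle","tray_floor","cream_module"]:
    print(n,[(np.round(d["location"],1),round(d["confidence"],2),np.round(atz(p,d["location"],{"module_centre":.0156,"lid_centre":.0286,"nest_floor":.012,"stamp_handle":.054,"tray_floor":.003,"cream_module":.0026}[n]),4)) for d in landmark_of(p,n)[:4]])
for n in ["cream_module","stamp"]:
    for d in silhouettes(p,n)[:4]:
        print(n,np.round(d["location"],1),d["confidence"],masktop(p,d["pixels"],.015))
E
```

```text
module_centre [(array([179. , 247.8]), 0.76, array([0.4342, 0.3401, 0.0156]))]
lid_centre [(array([176.4, 245.8]), 0.57, array([0.4386, 0.3446, 0.0286]))]
nest_floor [(array([352.9, 209.4]), 0.56, array([ 0.5186, -0.1645,  0.012 ])), (array([180.8, 247.1]), 0.4, array([0.4364, 0.3357, 0.012 ]))]
stamp_handle [(array([362.8, 253. ]), 0.85, array([ 0.3866, -0.1746,  0.054 ])), (array([432.3, 220.2]), 0.83, array([ 0.4674, -0.3771,  0.054 ])), (array([391.4, 249.3]), 0.7, array([ 0.3924, -0.2544,  0.054 ]))]
tray_floor [(array([426.7, 228.3]), 0.74, array([ 0.4528, -0.3746,  0.003 ]))]
cream_module [(array([428.8, 224.3]), 0.67, array([ 0.4642, -0.3822,  0.0026])), (array([177.9, 250.3]), 0.57, array([0.4289, 0.3461, 0.0026]))]
cream_module [177.5 248.2] 0.7 (((437.3577880859375, 343.3353271484375), (52.73179244995117, 37.70833969116211), 85.82059478759766), np.float64(0.02782164566522466), 252)
stamp [356.4 255.2] 0.71 (((390.75921630859375, -164.57989501953125), (52.729698181152344, 31.610706329345703), 52.979827880859375), np.float64(0.06895740791582611), 243)
stamp [393.7 245.2] 0.54 (((394.8490295410156, -262.1483459472656), (53.772342681884766, 29.807741165161133), 35.36703872680664), np.float64(0.06863642177235435), 261)
```

View pics/top_mod.png

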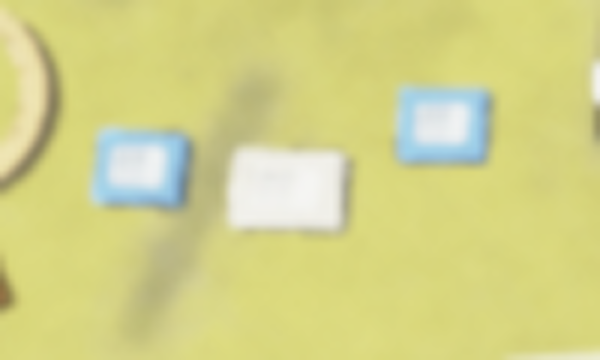

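View pics/top_st.png

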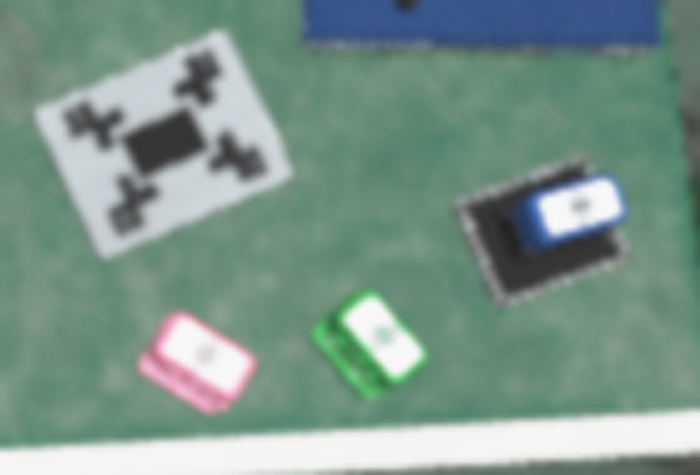

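```bash
python3 - <<'E'
from h import *
np.set_printoptions(precision=4,suppress=True)
o=get_obs(); Rt=R.from_quat(o["orientation"]).as_matrix(); print(Rt)
p=snapshot("wrist"); M,t=cam(p); print("cam in tool",Rt.T@(-M.T@t-o["tool_pos"])); print("cam axes in tool (cols)",Rt.T@M.T)
p=snapshot("top"); print(-cam(p)[0].T@cam(p)[1])
hsv=cv2.cvtColor(p["frame"],cv2.COLOR_RGB2HSV)
# nest plate: low saturation bright
m=((hsv[...,1]<60)&(hsv[...,2]>130)).astype(np.uint8); m[:180]=0;m[240:]=0;m[:,:320]=0;m[:,385:]=0
ys,xs=np.nonzero(m); P=np.array([atz(p,(x,y),.012)[:2]*1000 for x,y in zip(xs,ys)],np.float32)
print("plate",cv2.minAreaRect(P))
# tray
b=silhouettes(p,"tray_floor"); print([(d["location"],d["confidence"],d["pixels"].sum()) for d in b])
X,uv=cloud(p); s=(uv[:,0]>405)&(uv[:,0]<450)&(uv[:,1]>205)&(uv[:,1]<245)
Y=X[s&(X[:,2]>.06)]; print("handle",cv2.minAreaRect((Y[:,:2]*1000).astype(np.float32)),np.median(Y[:,2]),len(Y))
s2=s&(X[:,2]>.008)&(X[:,2]<.016);print(cv2.minAreaRect((X[s2][:,:2]*1000).astype(np.float32)),s2.sum())
E
```

```text
[[ 0.      0.4509 -0.8926]
 [-0.     -0.8926 -0.4509]
 [-1.      0.      0.    ]]
cam in tool [-0.1345  0.0004 -0.0833]
cam axes in tool (cols) [[-0.0012 -0.3232  0.9463]
 [ 1.      0.0003  0.0013]
 [-0.0007  0.9463  0.3232]]
[0.2559 0.0487 1.3652]
plate ((519.6961059570312, -160.54795837402344), (184.50547790527344, 174.82171630859375), 86.80509185791016)
[([423.0, 231.0], 0.68, np.int64(452))]
handle ((460.5411071777344, -377.26812744140625), (28.170284271240234, 53.27016067504883), 13.208839416503906) 0.0727790738790237 197
((462.2235412597656, -373.05792236328125), (88.57933044433594, 96.83153533935547), 29.88530158996582) 136
```

>>> move_arm:
  series: [0,0,0,-1,0,0,0,0,0,0,-1,0,0,0,0,0,0,-1,0,0,0,0,0,0,-1,0,0,0,0,0,0,-1,0,0,0,0,0,0,-1,0,0,0,0,0,0,-1,0,0,0,0,0,0,-1,0,0,0,0,0,0,-1,0,0,0,0,0,0,-1,0,0,0,0,0,0,-1,0,0,0,0,0,0,-1,0,0,0,0,0,0,-1,0,0,0,0,0,0,-1,0,0,0]

```text
t: 1.92
tool_pos: [0.2818, -0.5579, 0.2393]
orientation: [0.4, 0.583, -0.4, 0.583]
contact_force: [-0.1, -0.2, 0.1]
opening: 1.0
```

>>> move_arm:
  series: [0,16,-12,-0.4,0,0,0,0,31,-22,0,0,0,0,0,31,-22,0,0,0,0,0,31,-22,0,0,0,0,0,31,-22,0,0,0,0,0,31,-22,0,0,0,0,0,31,-22,0,0,0,0,0,31,-22,0,0,0,0,0,31,-22,0,0,0,0,0,31,-22,0,0,0,0,0,31,-22,0,0,0,0,10,31,-22,0,0,0,0,10,16,-12,0,0,0,0,0,0,0,0,0,0,0,0,0,0,0,0,0,0]

```text
t: 3.17
tool_pos: [0.5204, -0.1657, 0.2186]
orientation: [0.388, 0.591, -0.389, 0.59]
contact_force: [-0.4, -0.1, -0.0]
opening: 1.001
```

```bash
python3 - <<'E'
from h import *
np.set_printoptions(precision=4,suppress=True)
o=get_obs(); print(o["t"],o["tool_pos"],o["qpos"],o["contact_force"],np.linalg.norm(o["joint_velocities"]))
p=snapshot("wrist"); save(p,"w1"); np.savez("w1.npz",**p)
for n,z in [("nest_floor",.012),("stamp_handle",.054),("tray_floor",.003)]:
    print(n,[(np.round(d["location"],1),round(d["confidence"],2),np.round(atz(p,d["location"],z),4)) for d in landmark_of(p,n)[:4]])
t=snapshot("top"); X,uv=cloud(t)
for y in np.arange(-.25,.4,.05):
    s=(X[:,1]>y)&(X[:,1]<y+.05)&(X[:,0]>.36)&(X[:,0]<.6); 
    if s.sum(): print(round(y,2), X[s][:,2].max())
E
```

```text
3.1667 [ 0.5204 -0.1657  0.2186] [-0.4364  0.0697  1.8192 -0.0006  1.2544 -0.844 ] [-0.4135 -0.0827 -0.0031] 0.047944563315999195
nest_floor [(array([279.8, 188.3]), 0.76, array([ 0.5245, -0.1703,  0.012 ]))]
stamp_handle [(array([133.2, 231.8]), 0.97, array([ 0.398 , -0.2644,  0.054 ])), (array([157.1, 141.5]), 0.88, array([ 0.3949, -0.1648,  0.054 ]))]
tray_floor []
-0.25 0.5702815198680696
-0.2 0.5996615546665446
-0.15 0.6256536425347183
-0.1 0.6291080090694797
-0.05 0.6215068257329965
-0.0 0.08880146674255239
0.05 0.10449005910394782
0.1 0.09726961851504626
0.15 0.13244664461673405
0.2 0.13196127034242922
0.25 0.13274638553482374
0.3 0.13308060956683818
0.35 0.1333365359544757
```

View pics/w1.png

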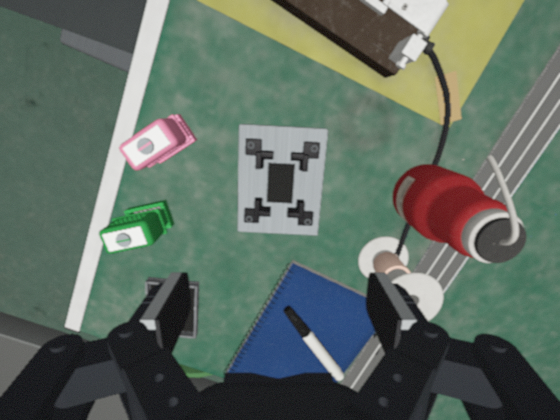

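```bash
python3 - <<'E'
from h import *
np.set_printoptions(precision=4,suppress=True)
p=dict(np.load("w1.npz")); p["fx"],p["fy"],p["cx"],p["cy"]=[float(p[k]) for k in("fx","fy","cx","cy")]
hsv=cv2.cvtColor(p["frame"],cv2.COLOR_RGB2HSV); f=p["frame"].astype(int)
m=((hsv[...,1]<60)&(hsv[...,2]>110)&(hsv[...,2]<230)).astype(np.uint8); m[:110]=0;m[250:]=0;m[:,:225]=0;m[:,345:]=0
n,l,st,_=cv2.connectedComponentsWithStats(m); k=1+np.argmax(st[1:,4]); c,_=cv2.findContours((l==k).astype(np.uint8),cv2.RETR_EXTERNAL,cv2.CHAIN_APPROX_NONE)
q=cv2.convexHull(c[0])[:,0]
P=np.array([atz(p,x,.012)[:2]*1000 for x in q],np.float32); print("plate",cv2.minAreaRect(P))
d=(f.max(2)<70).astype(np.uint8); d[:130]=0;d[240:]=0;d[:,:240]=0;d[:,325:]=0
n,l,st,ce=cv2.connectedComponentsWithStats(d)
for k in range(1,n):
    if st[k,4]>20:
        c,_=cv2.findContours((l==k).astype(np.uint8),cv2.RETR_EXTERNAL,cv2.CHAIN_APPROX_NONE)
        P=np.array([atz(p,x,.012)[:2]*1000 for x in c[0][:,0]],np.float32); print(st[k],cv2.minAreaRect(P), atz(p,ce[k],.012))
save(p,"w1n",(230,115,340,245),4.5)
X,uv=cloud(p); s=(uv[:,0]>242)&(uv[:,0]<322)&(uv[:,1]>128)&(uv[:,1]<230); print(np.percentile(X[s][:,2],[5,25,50,75,95,99]))
E
```

```text
plate ((525.5239868164062, -162.44813537597656), (136.54440307617188, 148.41748046875), 27.347023010253906)
[247 149  26  19 177] ((490.1444396972656, -148.5203857421875), (27.416763305664062, 18.91771125793457), 19.061662673950195) [ 0.4899 -0.146   0.012 ]
[292 152  26  19 201] ((537.0494384765625, -131.1612548828125), (27.49629783630371, 19.88766098022461), 23.42809295654297) [ 0.5349 -0.1292  0.012 ]
[268 164  26  38 887] ((522.38720703125, -164.46975708007812), (26.753036499023438, 43.27863693237305), 20.39777946472168) [ 0.5221 -0.1639  0.012 ]
[245 198  25  24 271] ((512.0181274414062, -205.59121704101562), (27.41077423095703, 23.920778274536133), 71.54954528808594) [ 0.5114 -0.2049  0.012 ]
[288 200  24  25 277] ((558.459228515625, -188.54544067382812), (23.38129997253418, 27.742015838623047), 66.83000183105469) [ 0.557  -0.1877  0.012 ]
[0.0109 0.0117 0.0124 0.0137 0.0253 0.0264]
```

View pics/w1n.png

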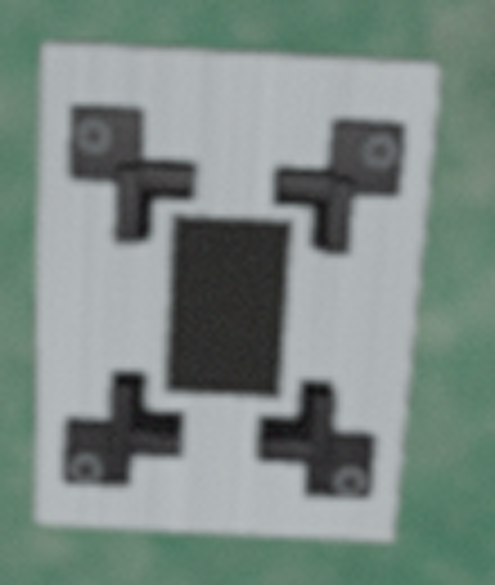

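```bash
cat >> h.py <<'E'
from scipy.optimize import least_squares
def loadp(f):
    p=dict(np.load(f)); 
    for k in("fx","fy","cx","cy"): p[k]=float(p[k])
    return p
def rectfit(p,px,w,l,z,c0,yaw0):
    # corners px order matched to nearest; w along x, l along y
    def C(v):
        c,s=np.cos(v[2]),np.sin(v[2]); 
        return [proj(p,[v[0]+c*a-s*b,v[1]+s*a+c*b,z]) for a,b in ((w/2,l/2),(-w/2,l/2),(-w/2,-l/2),(w/2,-l/2))]
    px=np.array(px,float)
    def f(v):
        c=np.array(C(v)); return np.concatenate([px[i]-c[np.argmin(np.linalg.norm(c-px[i],axis=1))] for i in range(4)])
    r=least_squares(f,[c0[0],c0[1],yaw0]); return r.x, np.abs(r.fun).max()
def tool():
    o=get_obs(); Rt=R.from_quat(o["orientation"]).as_matrix(); return o,Rt,np.degrees(np.arctan2(Rt[1,1],Rt[0,1]))
E
python3 - <<'E'
from h import *
np.set_printoptions(precision=4,suppress=True)
p=loadp("w1.npz")
px=[(229.5+x/4.5,114.5+y/4.5) for x,y in [(41,42),(440,65),(396,540),(35,524)]]
r,e=rectfit(p,px,.096,.124,.012,(.522,-.164),.35); print(r,np.degrees(r[2]),e)
px=[(229.5+x/4.5,114.5+y/4.5) for x,y in [(173,217),(290,222),(278,395),(166,388)]]
r2,e=rectfit(p,px,.027,.043,.012,(.522,-.164),.35); print(r2,np.degrees(r2[2]),e)
o,Rt,y=tool(); print(y, o["tool_pos"]); print("nest in tool",Rt.T@(np.array([*r[:2],.012])-o["tool_pos"])*1000)
E
```

```text
[ 0.5222 -0.1642  0.3584] 20.53347789156431 0.7548264235127817
[ 0.522  -0.1643  0.3564] 20.4204147081825 0.8527522692962748
23.09320126680555 [ 0.5205 -0.1682  0.22  ]
nest in tool [207.9973   3.0388  -3.2014]
```

>>> move_arm:
  series: [-3,0,0,0.91,0,0,0,-3,0,0,0.91,0,0,0,-3,0,0,0.91,0,0,0,-3,0,0,0.91,0,0,0,-3,-2,-10,0.91,0,0,0,0,-5,-20,0,0,0,0,0,-8,-34,0,0,0,0,0,-8,-34,0,0,0,0,0,-8,-34,0,0,0,0,0,-8,-34,0,0,0,0,0,-8,-34,0,0,0,0,0,-8,-34,0,0,0,0,0,-8,-34,0,0,0,0,0,-8,-34,0,0,0,0,0,-8,-34,0,0,0,0,0,-8,-34,0,0,0,0,0,-8,-34,0,0,0,0,0,-8,-34,0,0,0,0,0,-8,-34,0,0,0,0,0,-9,-31,0,0,0,0]

```text
t: 5.08
tool_pos: [0.4364, 0.3444, 0.235]
orientation: [0.518, 0.481, -0.517, 0.482]
contact_force: [-0.5, -0.5, 0.7]
opening: 0.997
```

>>> move_arm:
  series: [0,0,0,0,0,0,0,0,0,0,0,0,0,0,0,0,0,0,0,0,0,0,0,0,0,0,0,0]

```text
t: 5.42
tool_pos: [0.4365, 0.3419, 0.2344]
orientation: [-0.518, -0.481, 0.518, -0.481]
contact_force: [-0.5, -1.0, -0.6]
opening: 1.0
```

```bash
python3 - <<'E'
from h import *
np.set_printoptions(precision=4,suppress=True)
o,Rt,y=tool(); print(o["t"],y,o["tool_pos"])
p=snapshot("wrist"); save(p,"w2"); np.savez("w2.npz",**p)
o,Rt,y=tool(); print(o["t"],y,o["tool_pos"])
for n,z in [("module_centre",.0156),("lid_centre",.0286)]:
    print(n,[(np.round(d["location"],1),round(d["confidence"],2),np.round(atz(p,d["location"],z),4)) for d in landmark_of(p,n)[:4]])
for d in silhouettes(p,"cream_module")[:3]: print(d["location"],masktop(p,d["pixels"],.02))
E
```

```text
5.4167 -4.206402882536896 [0.4365 0.3419 0.2344]
5.4667 -4.23160761156679 [0.4365 0.3418 0.2344]
module_centre [(array([279.2, 177.7]), 0.95, array([0.4388, 0.3451, 0.0156]))]
lid_centre [(array([279.7, 181.9]), 0.71, array([0.4391, 0.3432, 0.0286]))]
[278.4, 181.5] (((437.9176025390625, 342.314697265625), (52.903202056884766, 37.337398529052734), 83.36981964111328), np.float64(0.028506072612932223), 1480)
```

View pics/w2.png

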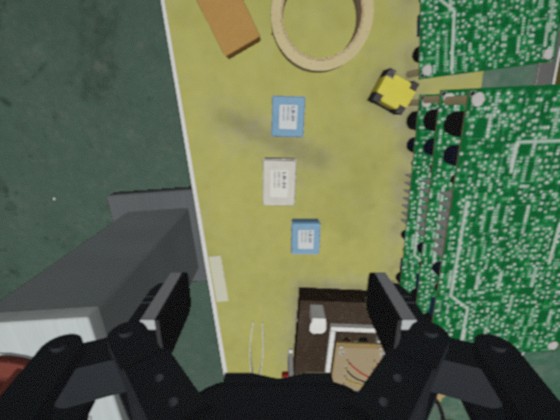

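```bash
python3 - <<'E'
from h import *
np.set_printoptions(precision=4,suppress=True)
p=loadp("w2.npz"); save(p,"w2m",(245,140,325,220),7)
hsv=cv2.cvtColor(p["frame"],cv2.COLOR_RGB2HSV)
m=((hsv[...,1]<75)&(hsv[...,2]>120)).astype(np.uint8); m[:145]=0;m[214:]=0;m[:,:255]=0;m[:,305:]=0
n,l,st,_=cv2.connectedComponentsWithStats(m); k=1+np.argmax(st[1:,4]); print(st[k])
c,_=cv2.findContours((l==k).astype(np.uint8),cv2.RETR_EXTERNAL,cv2.CHAIN_APPROX_NONE)
P=np.array([atz(p,x,.0286)[:2]*1000 for x in c[0][:,0]],np.float32); print(cv2.minAreaRect(P))
E
```

```text
[ 262  157   36   49 1645]
((438.5162048339844, 343.5785217285156), (55.77114486694336, 38.54707336425781), 84.87599182128906)
```

View pics/w2m.png

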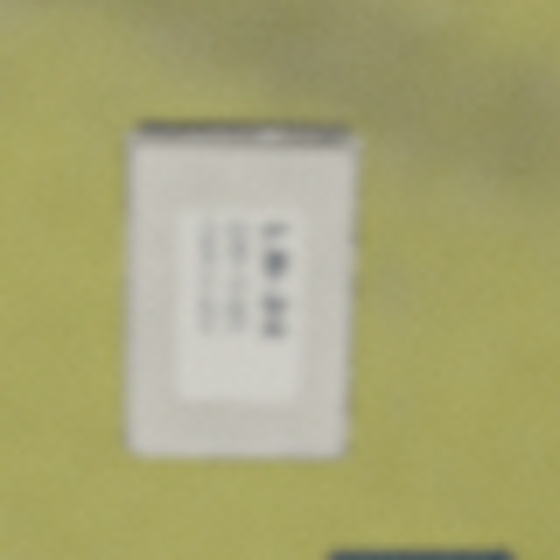

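```bash
python3 - <<'E'
from h import *
np.set_printoptions(precision=4,suppress=True)
p=loadp("w2.npz")
px=[(244.5+x/7,139.5+y/7) for x,y in [(130,140),(357,141),(347,457),(129,457)]]
r,e=rectfit(p,px,.036,.052,.0286,(.438,.342),-.1); print(r,np.degrees(r[2]),e)
o,Rt,y=tool(); print(y,o["tool_pos"]); print("in tool",Rt.T@(np.array([*r[:2],.0156])-o["tool_pos"])*1000)
E
```

```text
[ 0.4382  0.3423 -0.0845] -4.840616427934597 0.2537742512159298
-4.2053965688029775 [0.4364 0.3422 0.2344]
in tool [218.8051   1.7476  -0.2568]
```

>>> move_arm:
  series: [15,1.7,-0.3,0.1,0,0,0,30,0,0,0,0,0,0,35,0,0,0,0,0,0,35,0,0,0,0,0,0,35,0,0,0,0,0,0,30,0,0,0,0,0,0,18,0,0,0,0,0,0,10,0,0,0,0,0,0,6,0,0,0,0,0,0,4,0,0,0,0,0,0,2,0,0,0,0,0,0,0,0,0,0,0,0,0,0,0,0,0,0,0,0,0,0,0,0,0,0,0]
  grip_force: 30

```text
t: 6.78
tool_pos: [0.4386, 0.3441, 0.0156]
orientation: [0.521, 0.479, -0.519, 0.479]
contact_force: [1.4, -1.1, 0.1]
opening: 0.998
```

```bash
cat > st.py <<'E'
from h import *
np.set_printoptions(precision=4,suppress=True)
o,Rt,y=tool(); print(o["t"],"yaw",round(y,2),o["tool_pos"],"F",o["contact_force"],"T",o["torque"],"op",o["opening"],"tilt",np.degrees(np.arccos(-Rt[2,0])))
E
python3 st.py
```

```text
6.7833 yaw -4.69 [0.4386 0.3441 0.0156] F [ 1.3597 -1.1332  0.1121] T [-0.0511  0.0253 -0.003 ] op 0.9981257624659663 tilt 0.14577214024225968
```

>>> move_arm:
  series: [0,0,0,0,0,0,0,0,0,0,0,0,0,0]

```text
t: 6.95
tool_pos: [0.438, 0.3438, 0.015]
orientation: [0.52, 0.479, -0.52, 0.479]
contact_force: [0.8, -0.1, -0.1]
opening: 0.998
```

```bash
python3 st.py
```

```text
6.95 yaw -4.69 [0.438  0.3438 0.015 ] F [ 0.7971 -0.1366 -0.1151] T [ 0.0117  0.0155 -0.0297] op 0.9984709399298525 tilt 0.0715179306164616
```

>>> move_arm:
  series: [1,0,0.8,0,0,0,0,1,0,0.7,0,0,0,0,0,0,0,0,0,0,0,0,0,0,0,0,0,0]

```text
t: 7.28
tool_pos: [0.4373, 0.3418, 0.0121]
orientation: [-0.52, -0.479, 0.52, -0.479]
contact_force: [0.3, 0.4, -0.3]
opening: 1.002
```

```bash
python3 st.py
```

```text
7.2833 yaw -4.7 [0.4373 0.3418 0.0121] F [ 0.2739  0.4137 -0.3152] T [-0.017   0.0413 -0.0156] op 1.0020299043479768 tilt 0.027378079026503254
```

>>> move_arm:
  series: [0,0,0,0,0,0,0.4,0,0,0,0,0,0,0.5,0,0,0,0,0,0,0.6,0,0,0,0,0,0,0.7,0,0,0,0,0,0,0.8,0,0,0,0,0,0,0.9,0,0,0,0,0,0,1,0,0,0,0,0,0,1,0,0,0,0,0,0,1]
  grip_force: 35

```text
t: 8.03
tool_pos: [0.4377, 0.3421, 0.0125]
orientation: [0.52, 0.479, -0.52, 0.479]
contact_force: [0.2, 0.4, 0.9]
opening: 0.413
```

```bash
python3 - <<'E'
exec(open("st.py").read())
p=snapshot("wrist"); save(p,"w3",(150,100,430,420),1.8)
E
```

```text
8.0333 yaw -4.7 [0.4377 0.3421 0.0125] F [0.2032 0.4408 0.9352] T [ 0.0188 -0.0581  0.0051] op 0.4126960612702607 tilt 0.03272528866502725
```

View pics/w3.png

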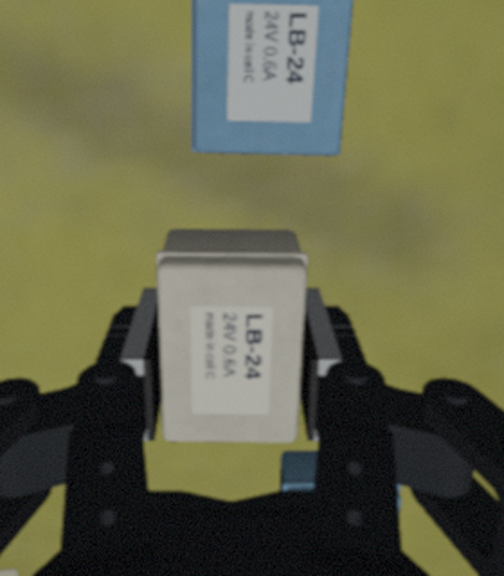

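>>> move_arm:
  series: [-5,0,0,0,0,0,1,-15,0,0,0,0,0,1,-30,0,0,-0.7,0,0,1,-35,0,0,-0.7,0,0,1,-35,0,0,-0.7,0,0,1,-35,0,0,-0.7,0,0,1,-35,0,0,-0.7,0,0,1,-25,0,0,-0.7,0,0,1,-15,0,0,0,0,0,1]

```text
t: 8.83
tool_pos: [0.4386, 0.3427, 0.2467]
orientation: [0.404, 0.581, -0.4, 0.582]
contact_force: [0.8, -0.1, -0.1]
opening: 0.415
```

>>> move_arm:
  series: [0,-2,10,0,0,0,1,0,-4,22,0,0,0,1,0,-6.5,34,0,0,0,1,0,-6.5,34,0,0,0,1,0,-7,36,0,0,0,1,0,-7,36,0,0,0,1,0,-7,36,0,0,0,1,0,-7,36,0,0,0,1,0,-7,36,0,0,0,1,0,-7,36,0,0,0,1,0,-7,36,0,0,0,1,0,-7,36,0,0,0,1,0,-7,36,0,0,0,1,0,-6,30,0,0,0,1,0,-5,22,0,0,0,1,0,-4,16,0,0,0,1,0,-2,8,0,0,0,1,0,0,0,0,0,0,1,0,0,0,0,0,0,1,0,0,0,0,0,0,1]

```text
t: 10.5
tool_pos: [0.5192, -0.1599, 0.2415]
orientation: [0.403, 0.582, -0.403, 0.58]
contact_force: [-0.6, -0.0, -1.5]
opening: 0.413
```

```bash
python3 - <<'E'
exec(open("st.py").read())
p=snapshot("wrist"); save(p,"w4",(150,0,430,420),1.4); np.savez("w4.npz",**p)
print(Rt.T@(np.array([.5222,-.1642,.012])-o["tool_pos"])*1000, 20.5-y)
E
```

```text
10.5 yaw 20.54 [ 0.5192 -0.1599  0.2415] F [-0.6065 -0.0109 -1.529 ] T [0.035  0.0323 0.0217] op 0.4126818975174388 tilt 0.11043065742479655
[229.474    1.5291   5.4419] -0.040161065134242335
```

View pics/w4.png

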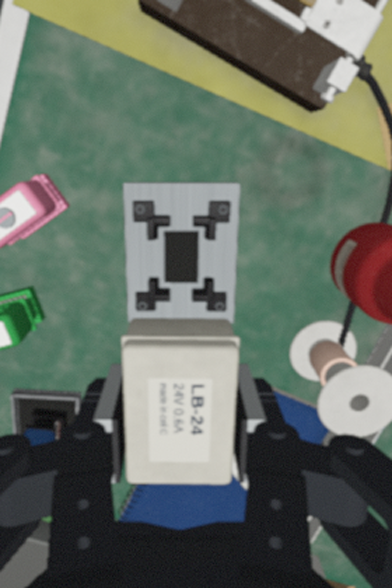

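```bash
python3 - <<'E'
from h import *
p=loadp("w4.npz"); save(p,"w4n",(225,120,335,240),5); save(p,"w4m",(220,210,340,360),4)
E
```

```text
(no output)
```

View pics/w4n.png

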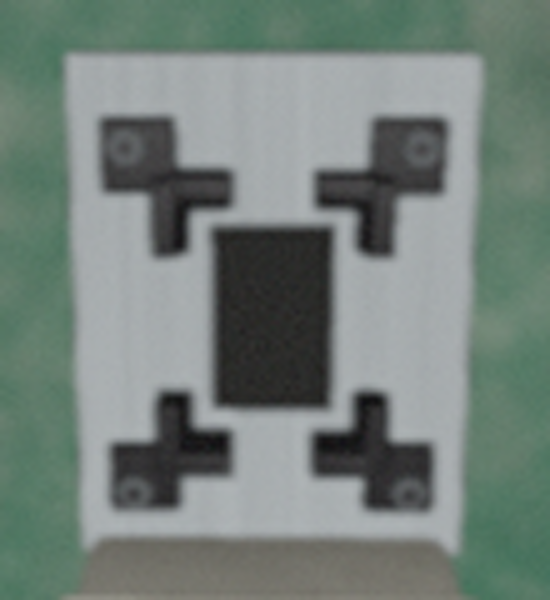

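View pics/w4m.png

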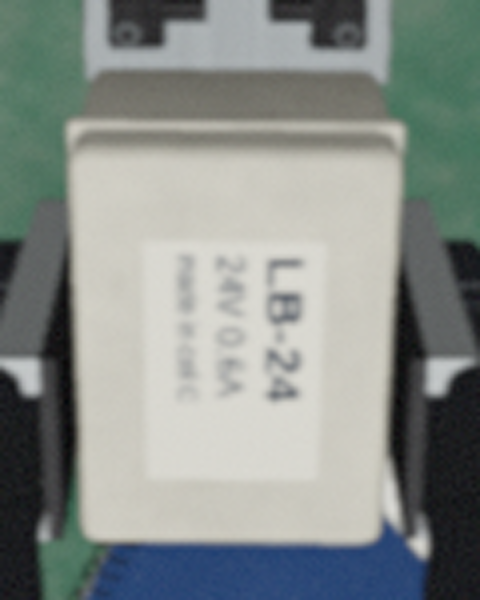

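```bash
python3 - <<'E'
from h import *
np.set_printoptions(precision=4,suppress=True)
p=loadp("w4.npz"); o,Rt,y=tool()
tp=np.array([ 0.5192,-0.1599,0.2415])
print(y,o["tool_pos"],o["t"])
px=[(224.6+x/5,119.6+y/5) for x,y in [(214,227),(334,227),(331,408),(213,408)]]
for w,l in[(.027,.043),(.026,.040)]:
    r,e=rectfit(p,px,w,l,.012,(.522,-.164),.35); print("nestpad",r,np.degrees(r[2]),e)
# locator outer boss corners -> use plate: 
px=[(224.6+x/5,119.6+y/5) for x,y in [(66,54),(482,54),(461,550),(83,550)]]
r,e=rectfit(p,px,.096,.124,.012,(.522,-.164),.35); print("plate(approx)",r,np.degrees(r[2]),e)
px=[(219.6+x/4,209.6+y/4) for x,y in [(75,140),(402,143),(385,545),(82,543)]]
for z in (.2575,):
  r,e=rectfit(p,px,.036,.052,z,tp[:2],.35); print("lid",z,r,np.degrees(r[2]),e, "in tool yz mm",(Rt.T@(np.array([*r[:2],z])-tp))*1000)
E
```

```text
20.571783948269815 [ 0.5194 -0.1598  0.2418] 10.55
nestpad [ 0.5225 -0.1646  0.3525] 20.194516724173198 0.8708973863929828
nestpad [ 0.5224 -0.1645  0.3525] 20.19569556130075 2.062324634645904
plate(approx) [ 0.5222 -0.1639  0.3577] 20.493938895094832 0.9425122900173335
lid 0.2575 [ 0.5194 -0.1587  0.3496] 20.032598583499354 1.9194435267465906 in tool yz mm [-15.9991   0.5665  -1.0374]
```

>>> move_arm:
  series: [10,0.8,3,0,0,0,1,25,0.7,2.7,0,0,0,1,35,0,0,0,0,0,1,35,0,0,0,0,0,1,35,0,0,0,0,0,1,28,0,0,0,0,0,1,15,0,0,0,0,0,1,8,0,0,0,0,0,1,4,0,0,0,0,0,1,0,0,0,0,0,0,1,0,0,0,0,0,0,1,0,0,0,0,0,0,1,0,0,0,0,0,0,1]

```text
t: 11.63
tool_pos: [0.5246, -0.1664, 0.049]
orientation: [0.403, 0.58, -0.403, 0.582]
contact_force: [0.9, 0.8, -0.2]
opening: 0.411
```

```bash
python3 - <<'E'
exec(open("st.py").read())
p=snapshot("wrist"); save(p,"w5",(180,150,380,400),2.4); np.savez("w5.npz",**p)
print(Rt.T@(np.array([.5223,-.1646,.012])-o["tool_pos"])*1000, 20.4-y)
E
```

```text
11.6333 yaw 20.51 [ 0.5246 -0.1664  0.049 ] F [ 0.8969  0.8169 -0.1985] T [-0.0193 -0.0846  0.0329] op 0.4107105085597925 tilt 0.18976417167738666
[36.9743 -1.6246 -2.6338] -0.1085067184025803
```

View pics/w5.png

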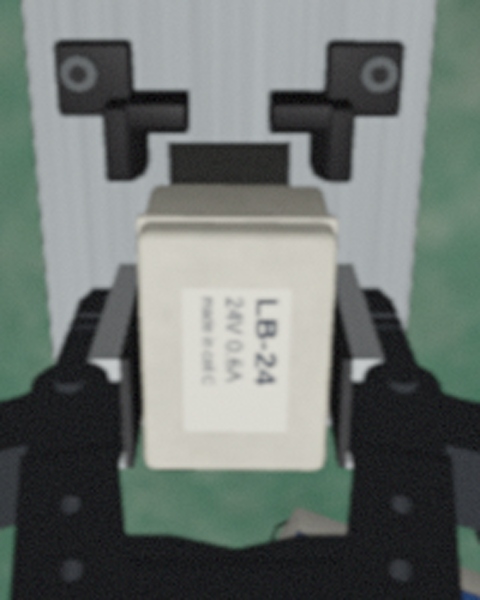

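>>> move_arm:
  series: [0,-0.8,-1.3,0,0,0,1,0,-0.8,-1.3,0,0,0,1,0,0,0,0,0,0,1,0,0,0,0,0,0,1,0,0,0,0,0,0,1]

```text
t: 12.1
tool_pos: [0.5208, -0.164, 0.0473]
orientation: [0.403, 0.581, -0.403, 0.581]
contact_force: [0.2, 0.2, -1.4]
opening: 0.423
```

```bash
python3 - <<'E'
exec(open("st.py").read())
p=snapshot("wrist"); save(p,"w6",(180,150,380,400),2.4); np.savez("w6.npz",**p)
o,Rt,y=tool(); print(o["tool_pos"])
print(Rt.T@(np.array([.5223,-.1646,.012])-o["tool_pos"])*1000, 20.4-y)
E
```

```text
12.1 yaw 20.5 [ 0.5208 -0.164   0.0473] F [ 0.2172  0.2401 -1.375 ] T [ 0.0058 -0.0124 -0.0129] op 0.4228458128352707 tilt 0.002421830343498694
[ 0.5208 -0.1639  0.0473]
[35.298   1.1382  1.1207] -0.1021801005786358
```

View pics/w6.png

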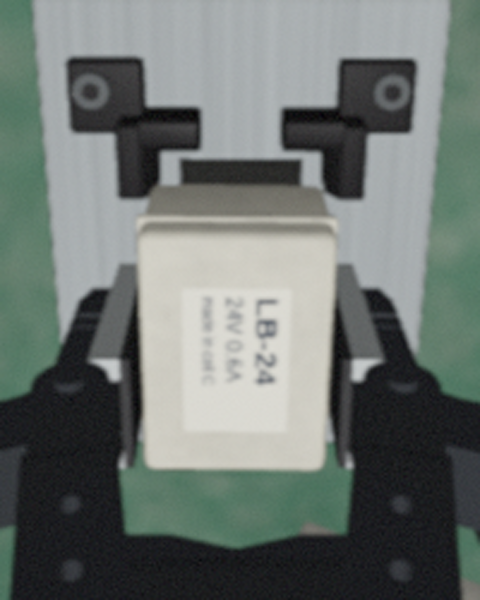

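>>> move_arm:
  series: [2,0.6,0.6,0,0,0,1,3,0.5,0.5,0,0,0,1,3,0,0,0,0,0,1,0,0,0,0,0,0,1,0,0,0,0,0,0,1,0,0,0,0,0,0,1,0,0,0,0,0,0,1]

```text
t: 12.73
tool_pos: [0.5223, -0.1647, 0.0393]
orientation: [0.403, 0.581, -0.403, 0.581]
contact_force: [0.5, 0.7, -0.9]
opening: 0.411
```

```bash
python3 - <<'E'
exec(open("st.py").read())
p=snapshot("wrist"); save(p,"w7",(180,150,380,400),2.4); np.savez("w7.npz",**p)
print(Rt.T@(np.array([.5223,-.1646,.012])-o["tool_pos"])*1000, 20.4-y)
E
```

```text
12.7333 yaw 20.5 [ 0.5223 -0.1647  0.0393] F [ 0.4738  0.6722 -0.8863] T [ 0.0246 -0.0041 -0.0103] op 0.41115311686919986 tilt 0.004057424135206469
[27.3235 -0.0222 -0.0813] -0.1026280593192439
```

View pics/w7.png

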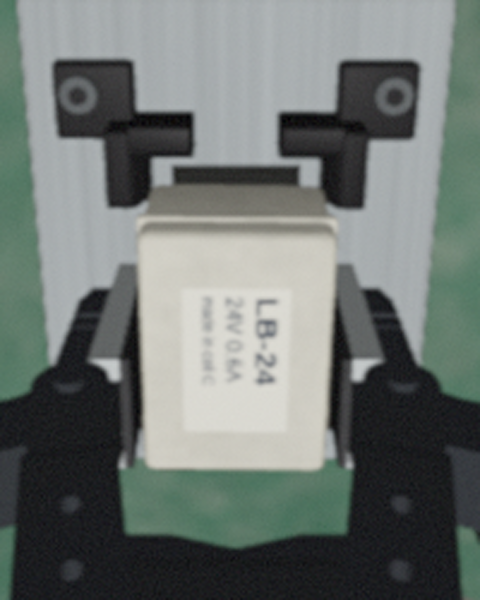

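>>> move_arm:
  series: [2,0,0,0,0,0,1,2,0,0,0,0,0,1,2,0,0,0,0,0,1,2,0,0,0,0,0,1,2,0,0,0,0,0,1,0,0,0,0,0,0,1,0,0,0,0,0,0,1,0,0,0,0,0,0,1]

```text
t: 13.45
tool_pos: [0.5223, -0.1646, 0.0293]
orientation: [0.403, 0.581, -0.403, 0.581]
contact_force: [-0.7, 0.4, -0.5]
opening: 0.421
```

```bash
python3 - <<'E'
exec(open("st.py").read())
print(Rt.T@(np.array([.5223,-.1646,.012])-o["tool_pos"])*1000, 20.4-y)
E
```

```text
13.45 yaw 20.5 [ 0.5223 -0.1646  0.0293] F [-0.6951  0.4498 -0.5209] T [ 0.0022 -0.0118  0.0206] op 0.42136225547030054 tilt 0.00033358630970422545
[17.2854 -0.0078 -0.0304] -0.10442308044324022
```

>>> move_arm:
  series: [2,0,0,0,0,0,1,2,0,0,0,0,0,1,1.5,0,0,0,0,0,1,1,0,0,0,0,0,1,0.5,0,0,0,0,0,1,0,0,0,0,0,0,1,0,0,0,0,0,0,1]

```text
t: 14.03
tool_pos: [0.5223, -0.1646, 0.0223]
orientation: [0.403, 0.581, -0.403, 0.581]
contact_force: [-0.2, 0.2, -0.9]
opening: 0.416
```

```bash
python3 st.py
```

```text
14.0333 yaw 20.5 [ 0.5223 -0.1646  0.0223] F [-0.1718  0.1922 -0.857 ] T [-0.042   0.0795 -0.0262] op 0.4160082353718587 tilt 0.0020363802666708416
```

>>> move_arm:
  series: [0.4,0,0,0,0,0,1,0.3,0,0,0,0,0,1,0.3,0,0,0,0,0,1,0,0,0,0,0,0,1,0,0,0,0,0,0,1]

```text
t: 14.45
tool_pos: [0.5224, -0.1647, 0.0219]
orientation: [0.403, 0.581, -0.403, 0.581]
contact_force: [-3.1, 0.9, 5.5]
opening: 0.417
```

```bash
python3 st.py
```

```text
14.45 yaw 20.51 [ 0.5224 -0.1647  0.0219] F [-3.1133  0.9233  5.5032] T [ 0.166   0.3386 -0.0083] op 0.41664846585641035 tilt 0.005395127540499242
```

>>> move_arm:
  series: [0,0,0,0,0,0,0.5,0,0,0,0,0,0,0.4,0,0,0,0,0,0,0.2,0,0,0,0,0,0,0.1,0,0,0,0,0,0,0,0,0,0,0,0,0,0,0,0,0,0,0,0,0]

```text
t: 15.03
tool_pos: [0.5223, -0.1646, 0.0212]
orientation: [0.403, 0.581, -0.403, 0.581]
contact_force: [-0.5, -0.7, -0.1]
opening: 0.995
```

```bash
python3 - <<'E'
exec(open("st.py").read())
p=snapshot("wrist"); save(p,"w8",(180,150,380,400),2.4); np.savez("w8.npz",**p)
E
```

```text
15.0333 yaw 20.5 [ 0.5223 -0.1646  0.0212] F [-0.4818 -0.6835 -0.0644] T [0.0196 0.0044 0.0398] op 0.9950904615447098 tilt 0.0036086890160337568
```

View pics/w8.png

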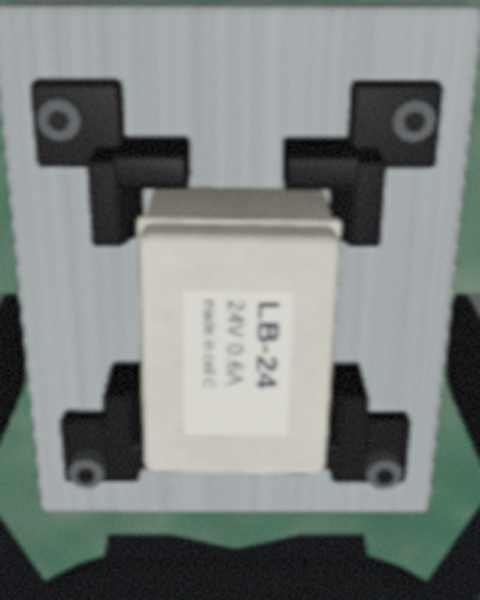

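>>> move_arm:
  series: [-5,0,0,0,0,0,0,-15,0,0,0,0,0,0,-30,0,0,0,0,0,0,-38,0,0,0,0,0,0,-38,0,0,0,0,0,0,-38,0,0,0,0,0,0,-30,0,0,0,0,0,0,-18,0,0,0,0,0,0,-8,0,0,0,0,0,0,0,0,0,0,0,0,0,0,0,0,0,0,0,0,0,0,0,0,0,0,0]

```text
t: 16.08
tool_pos: [0.521, -0.164, 0.2389]
orientation: [0.403, 0.582, -0.403, 0.58]
contact_force: [0.6, -0.1, -1.0]
opening: 1.0
```

```bash
python3 - <<'E'
exec(open("st.py").read())
p=snapshot("wrist"); save(p,"w9",(235,130,325,240),6); np.savez("w9.npz",**p)
for d in silhouettes(p,"cream_module")[:3]: print(d["location"],masktop(p,d["pixels"],.03))
print([(d["location"],d["confidence"],atz(p,d["location"],.038)) for d in landmark_of(p,"lid_centre")])
E
```

```text
16.0833 yaw 20.5 [ 0.521  -0.164   0.2389] F [ 0.6421 -0.1358 -1.0417] T [-0.009  -0.0339 -0.0103] op 0.9997711533843431 tilt 0.23848989044356222
[278.8, 186.8] (((522.1784057617188, -164.1815185546875), (37.00149154663086, 52.003150939941406), 19.705856323242188), np.float64(0.03798935593258244), 1499)
[([277.0, 186.9], 0.94, array([ 0.5204, -0.1668,  0.038 ])), ([412.9, 173.0], 0.32, array([ 0.6546, -0.0996,  0.038 ]))]
```

View pics/w9.png

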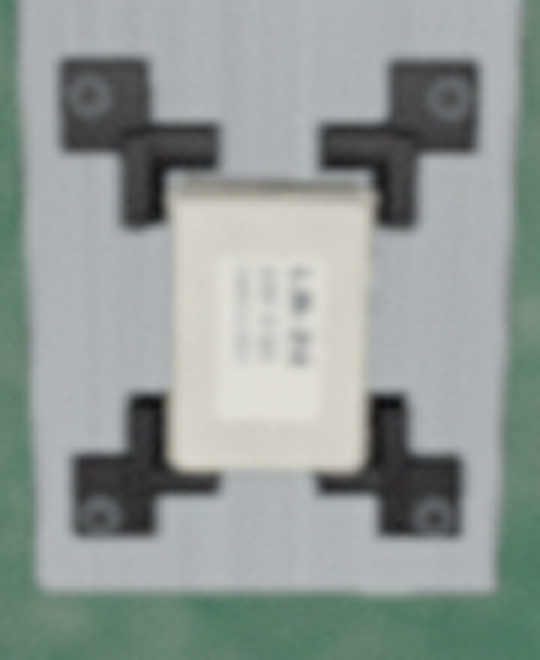

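```bash
python3 - <<'E'
from h import *
np.set_printoptions(precision=4,suppress=True)
p=loadp("w9.npz")
px=[(234.6+x/6,129.6+y/6) for x,y in [(169,191),(376,192),(367,470),(170,470)]]
r,e=rectfit(p,px,.036,.052,.038,(.522,-.164),.35); print(r,np.degrees(r[2]),e)
E
```

```text
[ 0.5226 -0.164   0.3497] 20.033523237685383 0.773413398788307
```

>>> move_arm:
  series: [0,-5,9,0.4,0,0,0,0,-10,18,0.4,0,0,0,0,-16,28,0.42,0,0,0,0,-18,33,0,0,0,0,0,-18,33,0,0,0,0,0,-17,30,0,0,0,0,0,-14,25,0,0,0,0,0,-7,12,0,0,0,0,0,-3,6,0,0,0,0,0,0,0,0,0,0,0,0,0,0,0,0,0,0,0,0,0,0,0,0,0,0,0,0,0,0,0,0]

```text
t: 17.32
tool_pos: [0.4663, -0.3777, 0.2413]
orientation: [0.439, 0.555, -0.439, 0.554]
contact_force: [0.2, 0.5, 0.8]
opening: 1.003
```

```bash
python3 - <<'E'
exec(open("st.py").read())
p=snapshot("wrist"); save(p,"w10"); save(p,"w10s",(215,130,345,260),5); np.savez("w10.npz",**p)
X,uv=cloud(p); s=(X[:,2]>.06)&(X[:,2]<.085)&(np.hypot(X[:,0]-.46,X[:,1]+.377)<.045)
Y=X[s]; print("handle",cv2.minAreaRect((Y[:,:2]*1000).astype(np.float32)),np.median(Y[:,2]),len(Y))
for n,z in [("stamp_handle",.054),("tray_floor",.003)]:
    print(n,[(np.round(d["location"],1),round(d["confidence"],2),np.round(atz(p,d["location"],z),4)) for d in landmark_of(p,n)[:4]])
E
```

```text
17.3167 yaw 13.29 [ 0.4663 -0.3777  0.2413] F [0.2402 0.543  0.774 ] T [-0.0091 -0.0301  0.0446] op 1.0034779802565252 tilt 0.03143721118331636
handle ((461.55792236328125, -380.072265625), (27.983226776123047, 51.453819274902344), 12.168505668640137) 0.07317142246620978 1333
stamp_handle [(array([235.2,  60.5]), 0.63, array([ 0.399 , -0.2671,  0.054 ])), (array([271.1, 189.3]), 0.59, array([ 0.46  , -0.3813,  0.054 ]))]
tray_floor [(array([271.4, 175.8]), 0.79, array([ 0.4585, -0.3779,  0.003 ]))]
```

View pics/w10.png

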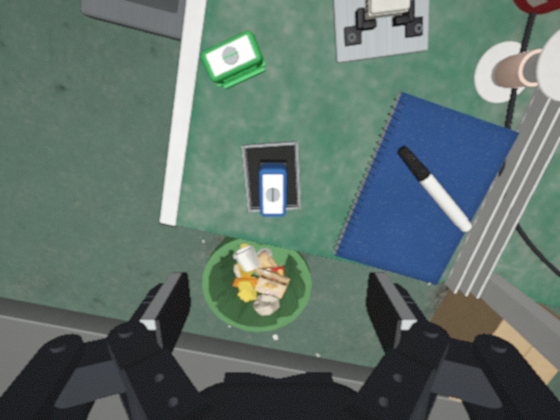

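View pics/w10s.png

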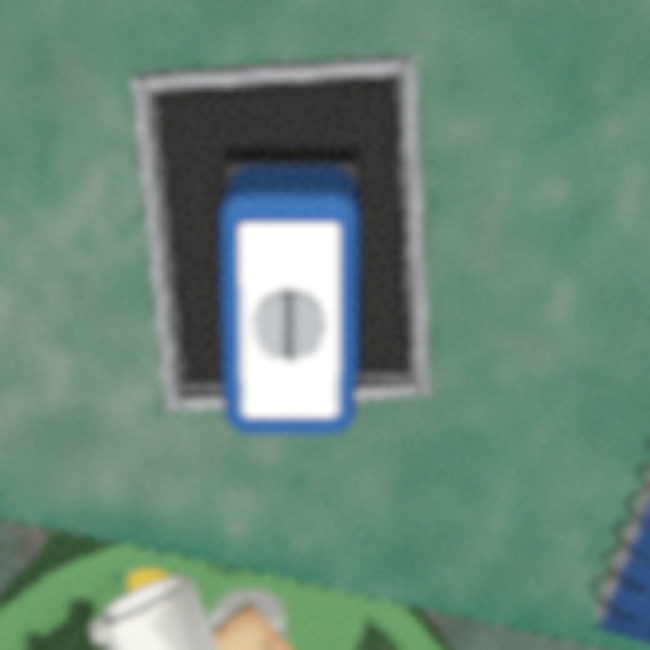

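```bash
python3 - <<'E'
from h import *
np.set_printoptions(precision=4,suppress=True)
p=loadp("w10.npz")
f=lambda L:[(214.6+x/5,129.6+y/5) for x,y in L]
r,e=rectfit(p,f([(221,196),(359,196),(356,433),(227,433)]),.028,.052,.073,(.461,-.38),.21); print("handle",r,np.degrees(r[2]),e)
for w,l in((.021,.044),(.0215,.043)):
  r,e=rectfit(p,f([(237,221),(342,221),(338,420),(241,420)]),w,l,.073,(.461,-.38),.21); print("label",r,np.degrees(r[2]),e)
r,e=rectfit(p,f([(135,77),(411,60),(430,392),(170,409)]),.066,.082,.012,(.46,-.377),.25); print("tray",r,np.degrees(r[2]),e)
print("screw",atz(p,f([(289,324)])[0],.073))
o,Rt,y=tool(); print(y,o["tool_pos"],Rt.T@(np.array([.4615,-.38,.054])-o["tool_pos"])*1000)
E
```

```text
handle [ 0.4618 -0.3799  0.233 ] 13.349708542942745 1.1356973134715531
label [ 0.4618 -0.381   0.2277] 13.048498859796418 1.1032428885987144
label [ 0.4618 -0.381   0.2279] 13.058443052416763 0.6804099054381822
tray [ 0.4593 -0.3781  0.3025] 17.33458893372836 0.9543246863568129
screw [ 0.4617 -0.3812  0.073 ]
13.269133848610021 [ 0.4662 -0.3782  0.2414] [187.3984  -5.02     0.6715]
```

>>> move_arm:
  series: [10,-2.4,0.6,0,0,0,0,25,-2.4,0.6,0,0,0,0,35,0,0,0,0,0,0,35,0,0,0,0,0,0,35,0,0,0,0,0,0,25,0,0,0,0,0,0,15,0,0,0,0,0,0,8,0,0,0,0,0,0,4,0,0,0,0,0,0,2,0,0,0,0,0,0,0,0,0,0,0,0,0,0,0,0,0,0,0,0,0,0,0,0,0,0,0,0,0,0,0,0,0,0,0,0,0,0,0,0,0,0,0,0,0,0,0,0]

```text
t: 18.8
tool_pos: [0.4616, -0.3817, 0.0479]
orientation: [0.439, 0.554, -0.439, 0.554]
contact_force: [0.8, -0.7, 0.6]
opening: 0.998
```

```bash
python3 - <<'E'
exec(open("st.py").read())
p=snapshot("wrist"); save(p,"w11",(150,100,430,420),1.8)
print(Rt.T@(np.array([.4618,-.3805,.046])-o["tool_pos"])*1000)
E
```

```text
18.8 yaw 13.19 [ 0.4616 -0.3817  0.0479] F [ 0.8036 -0.7411  0.6069] T [-0.0242  0.0232  0.0332] op 0.9981962239353946 tilt 0.05427185953160338
[ 1.8649  0.4673 -1.1326]
```

View pics/w11.png

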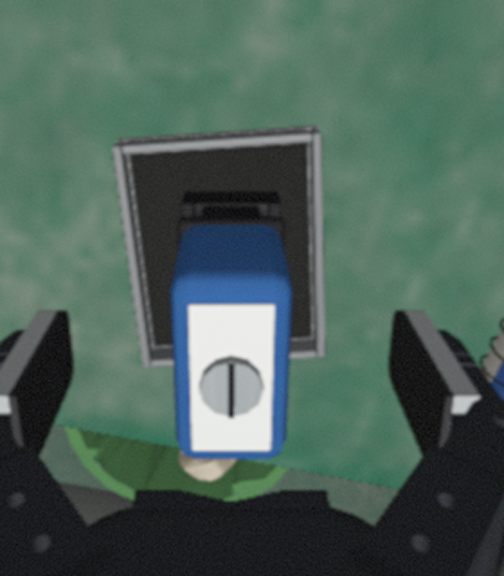

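>>> move_arm:
  series: [1.5,0.5,-1,0,0,0,0,0,0,0,0,0,0,0.2,0,0,0,0,0,0,0.4,0,0,0,0,0,0,0.5,0,0,0,0,0,0,0.6,0,0,0,0,0,0,0.66,0,0,0,0,0,0,0.72,0,0,0,0,0,0,0.8,0,0,0,0,0,0,1,0,0,0,0,0,0,1,0,0,0,0,0,0,1]
  grip_force: 80

```text
t: 19.77
tool_pos: [0.4616, -0.3804, 0.0459]
orientation: [0.439, 0.554, -0.439, 0.554]
contact_force: [-0.2, -0.8, 2.0]
opening: 0.313
```

```bash
python3 - <<'E'
exec(open("st.py").read())
p=snapshot("wrist"); save(p,"w12",(150,100,430,420),1.8)
E
```

```text
19.7667 yaw 13.18 [ 0.4616 -0.3804  0.0459] F [-0.2386 -0.7593  1.9881] T [0.0753 0.1369 0.0015] op 0.3126155576214146 tilt 0.004387641203720432
```

View pics/w12.png

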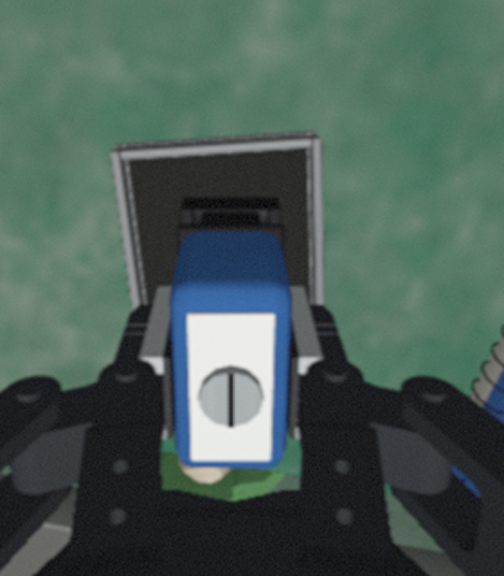

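>>> move_arm:
  series: [-2,0,0,0,0,0,1,-5,0,0,0,0,0,1,-12,0,0,0,0,0,1,-25,0,0,0,0,0,1,-33,0,0,0,0,0,1,-30,0,0,0,0,0,1,-18,0,0,0,0,0,1,-9,0,0,0,0,0,1,0,5,-7,-0.3,0,0,1,0,10,-14,-0.4,0,0,1,0,17,-24,-0.47,0,0,1,0,20,-28,0,0,0,1,0,22,-30,0,0,0,1,0,22,-30,0,0,0,1,0,18,-25,0,0,0,1,0,10,-14,0,0,0,1,0,5,-7,0,0,0,1,0,2.8,-3,0,0,0,1,0,0,0,0,0,0,1,0,0,0,0,0,0,1]

```text
t: 21.48
tool_pos: [0.5259, -0.1659, 0.1792]
orientation: [0.404, 0.58, -0.405, 0.58]
contact_force: [-0.8, -0.6, -1.0]
opening: 0.316
```

>>> move_arm:
  series: [0,0,0,0,0,0,1,0,0,0,0,0,0,1,0,0,0,0,0,0,1]

```text
t: 21.73
tool_pos: [0.5261, -0.1663, 0.1798]
orientation: [0.405, 0.58, -0.405, 0.58]
contact_force: [0.5, 0.8, -1.2]
opening: 0.318
```

```bash
python3 - <<'E'
exec(open("st.py").read())
p=snapshot("wrist"); save(p,"w13",(150,0,430,420),1.4); np.savez("w13.npz",**p)
print(Rt.T@(np.array([.5224,-.1641,.038])-o["tool_pos"])*1000, 20.2-y)
E
```

```text
21.7333 yaw 20.12 [ 0.5261 -0.1663  0.1798] F [ 0.4524  0.7795 -1.2369] T [0.0043 0.009  0.0877] op 0.3183343815674102 tilt 0.009169313934698926
[141.8059  -2.7579  -3.3812] 0.08234569412374881
```

View pics/w13.png

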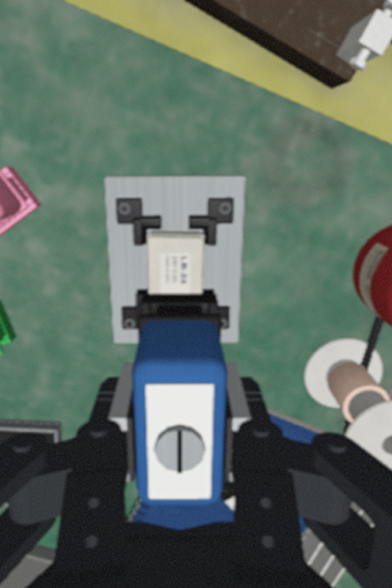

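>>> move_arm:
  series: [5,-1.4,-1.7,0,0,0,1,12,-1.4,-1.7,0,0,0,1,20,0,0,0,0,0,1,22,0,0,0,0,0,1,14,0,0,0,0,0,1,8,0,0,0,0,0,1,4,0,0,0,0,0,1,2,0,0,0,0,0,1,0,0,0,0,0,0,1,0,0,0,0,0,0,1,0,0,0,0,0,0,1,0,0,0,0,0,0,1,0,0,0,0,0,0,1,0,0,0,0,0,0,1]

```text
t: 22.95
tool_pos: [0.5229, -0.1632, 0.0933]
orientation: [0.405, 0.58, -0.404, 0.58]
contact_force: [-0.1, -0.7, -2.4]
opening: 0.318
```

```bash
python3 - <<'E'
exec(open("st.py").read())
p=snapshot("wrist"); save(p,"w14",(190,140,370,400),2.3); np.savez("w14.npz",**p)
o,Rt,y=tool(); print(o["tool_pos"]); print(Rt.T@(np.array([.5224,-.1641,.0809])-o["tool_pos"])*1000, 20.2-y)
E
```

```text
22.95 yaw 20.2 [ 0.5229 -0.1632  0.0933] F [-0.1205 -0.6801 -2.4032] T [-0.0166  0.0067 -0.0011] op 0.3184000608289259 tilt 0.05679953864714559
[ 0.5227 -0.1631  0.0932]
[12.2682 -0.631   0.7834] -0.0024712840374547795
```

View pics/w14.png

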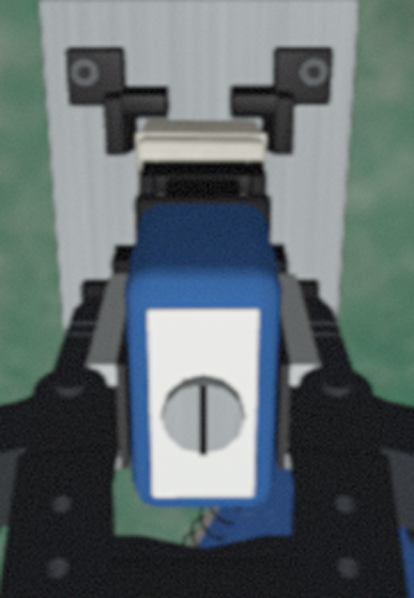

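>>> move_arm:
  series: [3,-0.3,0.4,0,0,0,1,3,-0.3,0.4,0,0,0,1,2,0,0,0,0,0,1,1,0,0,0,0,0,1,0,0,0,0,0,0,1,0,0,0,0,0,0,1,0,0,0,0,0,0,1,0,0,0,0,0,0,1]

```text
t: 23.67
tool_pos: [0.5224, -0.1641, 0.0839]
orientation: [0.405, 0.58, -0.405, 0.58]
contact_force: [0.2, 0.1, -2.1]
opening: 0.32
```

```bash
python3 - <<'E'
exec(open("st.py").read())
p=snapshot("wrist"); save(p,"w15",(215,160,345,280),5); np.savez("w15.npz",**p)
o,Rt,y=tool(); print(o["tool_pos"]); print(Rt.T@(np.array([.5224,-.1641,.0809])-o["tool_pos"])*1000, 20.2-y)
q=snapshot("scene");save(q,"sc15",(250,160,370,270),5)
E
```

```text
23.6667 yaw 20.2 [ 0.5224 -0.1641  0.0839] F [ 0.1878  0.112  -2.1213] T [-0.0037 -0.0074  0.0417] op 0.31970830615947077 tilt 0.01377186357654287
[ 0.5224 -0.1641  0.084 ]
[3.0718 0.0016 0.0086] -0.001648668974716827
```

View pics/w15.png

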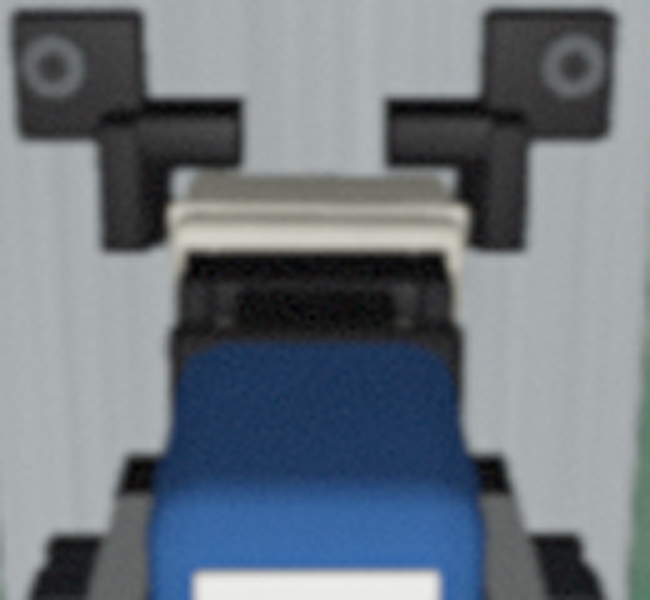

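View pics/sc15.png

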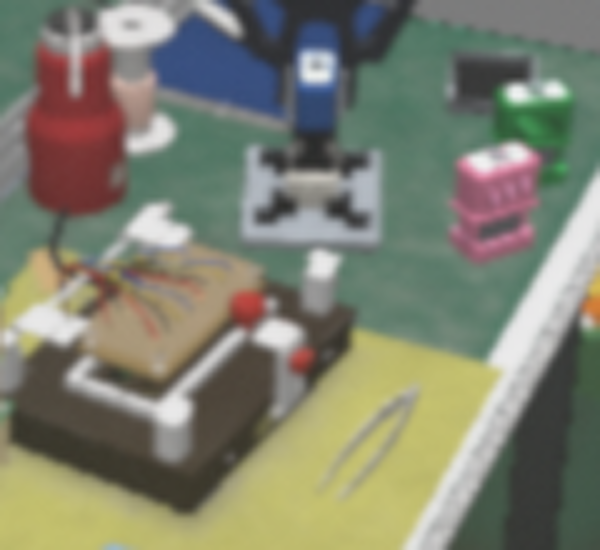

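```bash
python3 - <<'E'
from h import *
np.set_printoptions(precision=1,suppress=True)
p=loadp("w15.npz"); o,Rt,y=tool(); t=o["tool_pos"]
def c(v): return (proj(p,v)-np.array([214.6,159.6]))*5
def tp(y,z,h): 
    w=t+Rt@np.array([0,y,z])/1000; w[2]=h; return w
for n,yy,z,h in [("lidL",-18,-26,.038),("lidR",18,-26,.038),("footL",-16,-24,.041),("footR",16,-24,.041),("botL",-18,-26,.012),("handle topL",-14,-26,.1109),("handle topR",14,-26,.1109),("foot topL",-16,-24,.054)]: print(n,c(tp(yy,z,h)))
im=p["frame"][195:220,270:282].astype(int).mean((1,2)); print(dict(zip(range(195,220),im.round())))
print(p["range_z"][198:218,278])
X,uv=cloud(p); s=(abs(uv[:,0]-278)<1)&(uv[:,1]>195)&(uv[:,1]<216)
np.set_printoptions(precision=1,suppress=True)
for a,b in zip(uv[s],(X[s]-t)@Rt*1000): print(a,b, end=";")
E
```

```text
lidL [167.2 220.4]
lidR [461.6 220.6]
footL [182.  243.6]
footR [446.7 243.8]
botL [184.5 164. ]
handle topL [132.5 501.6]
handle topR [493.  501.9]
foot topL [172.4 279.7]
{195: np.float64(124.0), 196: np.float64(108.0), 197: np.float64(109.0), 198: np.float64(111.0), 199: np.float64(114.0), 200: np.float64(135.0), 201: np.float64(161.0), 202: np.float64(154.0), 203: np.float64(136.0), 204: np.float64(147.0), 205: np.float64(176.0), 206: np.float64(194.0), 207: np.float64(202.0), 208: np.float64(195.0), 209: np.float64(156.0), 210: np.float64(88.0), 211: np.float64(30.0), 212: np.float64(15.0), 213: np.float64(15.0), 214: np.float64(15.0), 215: np.float64(23.0), 216: np.float64(33.0), 217: np.float64(34.0), 218: np.float64(25.0), 219: np.float64(18.0)}
[0.2 0.2 0.2 0.2 0.2 0.2 0.2 0.2 0.2 0.2 0.2 0.2 0.2 0.2 0.2 0.2 0.2 0.2
 0.2 0.2]
[278 196] [ 66.1   0.3 -25.1];[278 197] [ 63.6   0.3 -25.1];[278 198] [ 61.7   0.3 -25. ];[278 199] [ 57.4   0.3 -25.6];[278 200] [ 56.4   0.3 -25.2];[278 201] [ 52.1   0.3 -25.9];[278 202] [ 51.6   0.3 -25.4];[278 203] [ 49.1   0.3 -25.5];[278 204] [ 48.2   0.3 -25.1];[278 205] [ 45.3   0.3 -25.4];[278 206] [ 45.9   0.3 -24.5];[278 207] [ 46.5   0.3 -23.7];[278 208] [ 47.8   0.3 -22.6];[278 209] [ 41.5   0.3 -24.1];[278 210] [ 38.7   0.3 -24.4];[278 211] [ 38.6   0.3 -23.8];[278 212] [ 36.2   0.3 -24. ];[278 213] [ 34.5   0.3 -24. ];[278 214] [ 32.8   0.3 -24. ];[278 215] [ 30.9   0.3 -24. ];
```

>>> move_arm:
  series: [0.8,0,0,0,0,0,1,0.6,0,0,0,0,0,1,0.4,0,0,0,0,0,1,0.3,0,0,0,0,0,1,0.3,0,0,0,0,0,1,0.3,0,0,0,0,0,1,0.3,0,0,0,0,0,1,0,0,0,0,0,0,1,0,0,0,0,0,0,1]

```text
t: 24.52
tool_pos: [0.5223, -0.164, 0.081]
orientation: [0.405, 0.58, -0.405, 0.58]
contact_force: [-1.0, -0.6, 0.0]
opening: 0.314
```

```bash
python3 st.py
```

```text
24.5167 yaw 20.2 [ 0.5223 -0.164   0.081 ] F [-0.9771 -0.5677  0.0327] T [0.0491 0.1637 0.0122] op 0.3137646843371383 tilt 0.00112964836342635
```

>>> move_arm:
  series: [0.3,0,0,0,0,0,1,0.3,0,0,0,0,0,1,0.4,0,0,0,0,0,1,0,0,0,0,0,0,1]

```text
t: 24.85
tool_pos: [0.5223, -0.1641, 0.08]
orientation: [0.405, 0.58, -0.405, 0.58]
contact_force: [-1.4, 0.7, 1.1]
opening: 0.315
```

```bash
python3 st.py
```

```text
24.85 yaw 20.2 [ 0.5223 -0.1641  0.08  ] F [-1.4309  0.703   1.088 ] T [ 0.1237  0.2788 -0.0336] op 0.31458810384313296 tilt 0.007169557679484983
```

>>> move_arm:
  series: [0.4,0,0,0,0,0,1,0.3,0,0,0,0,0,1,0.3,0,0,0,0,0,1,0,0,0,0,0,0,1]

```text
t: 25.18
tool_pos: [0.5223, -0.1641, 0.0789]
orientation: [0.405, 0.58, -0.405, 0.58]
contact_force: [-1.3, 0.7, 3.0]
opening: 0.318
```

```bash
python3 st.py
```

```text
25.1833 yaw 20.2 [ 0.5223 -0.1641  0.0789] F [-1.3001  0.7006  3.0213] T [ 0.1066  0.2429 -0.0309] op 0.3178411949316642 tilt 0.007496649970910013
```

>>> move_arm:
  series: [0.25,0,0,0,0,0,1,0.25,0,0,0,0,0,1,0,0,0,0,0,0,1]

```text
t: 25.43
tool_pos: [0.5223, -0.164, 0.0783]
orientation: [0.405, 0.58, -0.405, 0.58]
contact_force: [-1.9, 0.2, 2.4]
opening: 0.317
```

>>> move_arm:
  series: [0.25,0,0,0,0,0,1,0,0,0,0,0,0,1,0,0,0,0,0,0,1]

```text
t: 25.68
tool_pos: [0.5223, -0.164, 0.0781]
orientation: [0.405, 0.58, -0.405, 0.58]
contact_force: [-1.9, 0.1, 2.8]
opening: 0.312
```

>>> move_arm:
  series: [0.25,0,0,0,0,0,1,0.25,0,0,0,0,0,1,0,0,0,0,0,0,1]

```text
t: 25.93
tool_pos: [0.5223, -0.1641, 0.0776]
orientation: [0.405, 0.58, -0.405, 0.58]
contact_force: [-1.3, -0.8, 3.5]
opening: 0.315
```

```bash
python3 st.py
```

```text
25.9333 yaw 20.2 [ 0.5223 -0.1641  0.0776] F [-1.3446 -0.8025  3.4919] T [0.1339 0.2935 0.0328] op 0.3149641182946017 tilt 0.0065773942659190805
```

>>> move_arm:
  series: [0.25,0,0,0,0,0,1,0.25,0,0,0,0,0,1,0,0,0,0,0,0,1]

```text
t: 26.18
tool_pos: [0.5223, -0.164, 0.077]
orientation: [0.405, 0.58, -0.405, 0.58]
contact_force: [-1.2, 0.4, 2.4]
opening: 0.319
```

```bash
python3 st.py
```

```text
26.1833 yaw 20.2 [ 0.5223 -0.164   0.077 ] F [-1.2388  0.3862  2.4362] T [0.1104 0.2813 0.0312] op 0.3194461756545512 tilt 0.0034195122480121178
```

>>> move_arm:
  series: [0.25,0,0,0,0,0,1,0.2,0,0,0,0,0,1,0,0,0,0,0,0,1]

```text
t: 26.43
tool_pos: [0.5223, -0.1641, 0.0766]
orientation: [0.405, 0.58, -0.405, 0.58]
contact_force: [-1.0, 0.5, 3.8]
opening: 0.318
```

```bash
python3 st.py
```

```text
26.4333 yaw 20.2 [ 0.5223 -0.1641  0.0766] F [-0.962   0.4571  3.7554] T [ 0.1066  0.3045 -0.0155] op 0.31782114958416063 tilt 0.006095223109103048
```

>>> move_arm:
  series: [0.25,0,0,0,0,0,1,0.25,0,0,0,0,0,1,0,0,0,0,0,0,1]

```text
t: 26.68
tool_pos: [0.5223, -0.1641, 0.0763]
orientation: [0.405, 0.58, -0.405, 0.58]
contact_force: [-2.0, 0.7, 4.5]
opening: 0.318
```

>>> move_arm:
  series: [0.25,0,0,0,0,0,1,0,0,0,0,0,0,1]

```text
t: 26.85
tool_pos: [0.5223, -0.1641, 0.0762]
orientation: [0.405, 0.58, -0.405, 0.58]
contact_force: [-2.8, 1.2, 5.2]
opening: 0.318
```

>>> move_arm:
  series: [0.25,0,0,0,0,0,1,0,0,0,0,0,0,1]

```text
t: 27.02
tool_pos: [0.5223, -0.1641, 0.0761]
orientation: [0.405, 0.58, -0.405, 0.58]
contact_force: [-3.0, 1.0, 6.2]
opening: 0.321
```

```bash
python3 st.py
```

```text
27.0167 yaw 20.21 [ 0.5223 -0.1641  0.0761] F [-3.0228  1.039   6.1648] T [ 0.2315  0.5346 -0.0119] op 0.3206655699962293 tilt 0.00931573181738262
```

>>> move_arm:
  series: [0,-0.16,-0.12,0,0,0,1,0,-0.16,-0.12,0,0,0,1,0,0,0,0,0,0,1]

```text
t: 27.27
tool_pos: [0.5223, -0.1641, 0.0762]
orientation: [0.405, 0.58, -0.404, 0.58]
contact_force: [-1.4, 1.1, 5.8]
opening: 0.32
```

```bash
python3 st.py
```

```text
27.2667 yaw 20.2 [ 0.5223 -0.1641  0.0762] F [-1.37    1.1184  5.8264] T [ 0.1839  0.3787 -0.0125] op 0.3200294191279985 tilt 0.05039604300968035
```

>>> move_arm:
  series: [0.3,-0.2,-0.15,0,0,0,1,0.3,-0.2,-0.15,0,0,0,1,0,0,0,0,0,0,1]

```text
t: 27.52
tool_pos: [0.5222, -0.1641, 0.0761]
orientation: [0.405, 0.579, -0.404, 0.581]
contact_force: [-2.1, 1.3, 8.1]
opening: 0.315
```

```bash
python3 st.py
```

```text
27.5167 yaw 20.2 [ 0.5222 -0.1641  0.0761] F [-2.1442  1.297   8.0687] T [ 0.2159  0.4173 -0.0078] op 0.3150261477849085 tilt 0.1000271588901686
```

>>> move_arm:
  series: [0.3,-0.08,-0.06,0,0,0,1,0.3,-0.08,-0.06,0,0,0,1,0,0,0,0,0,0,1]

```text
t: 27.77
tool_pos: [0.5222, -0.1641, 0.076]
orientation: [0.405, 0.579, -0.404, 0.581]
contact_force: [-2.8, 2.2, 9.7]
opening: 0.317
```

```bash
python3 st.py
```

```text
27.7667 yaw 20.2 [ 0.5222 -0.1641  0.076 ] F [-2.8433  2.1658  9.7011] T [0.2338 0.5307 0.0113] op 0.31669989431547607 tilt 0.1083052985696231
```

>>> move_arm:
  series: [0.3,-0.05,-0.04,0,0,0,1,0.3,-0.05,-0.04,0,0,0,1,0,0,0,0,0,0,1]

```text
t: 28.02
tool_pos: [0.5222, -0.1641, 0.0758]
orientation: [0.405, 0.579, -0.404, 0.581]
contact_force: [-3.8, 1.7, 11.7]
opening: 0.315
```

```bash
python3 st.py
```

```text
28.0167 yaw 20.2 [ 0.5222 -0.1641  0.0758] F [-3.8149  1.7231 11.7429] T [0.3168 0.7108 0.0296] op 0.31453001502172845 tilt 0.11228100959579862
```

N ≈ 11.7 + about 2 (weight) ≈ 13.8 N. Hold.

>>> move_arm:
  series: [0.05,0,0,0,0,0,1,0,0,0,0,0,0,1,0,0,0,0,0,0,1,0,0,0,0,0,0,1,0,0,0,0,0,0,1]

```text
t: 28.43
tool_pos: [0.5222, -0.1641, 0.0758]
orientation: [0.405, 0.579, -0.404, 0.581]
contact_force: [-4.1, 0.8, 11.3]
opening: 0.316
```

```bash
python3 st.py
```

```text
28.4333 yaw 20.21 [ 0.5222 -0.1641  0.0758] F [-4.1221  0.7954 11.3039] T [0.3172 0.703  0.0682] op 0.315502013278632 tilt 0.11465276771460385
```

>>> move_arm:
  series: [0,0,0,0,0,0,1,0,0,0,0,0,0,1,0,0,0,0,0,0,1,0,0,0,0,0,0,1,0,0,0,0,0,0,1]

```text
t: 28.85
tool_pos: [0.5222, -0.1641, 0.0758]
orientation: [0.405, 0.579, -0.404, 0.581]
contact_force: [-3.2, 1.1, 11.8]
opening: 0.319
```

```bash
python3 st.py
```

```text
28.85 yaw 20.2 [ 0.5222 -0.1641  0.0758] F [-3.2258  1.0745 11.7825] T [0.3617 0.6894 0.0487] op 0.31884963325822474 tilt 0.11740939749285957
```

>>> move_arm:
  series: [0,0,0,0,0,0,1,0,0,0,0,0,0,1,0,0,0,0,0,0,1,0,0,0,0,0,0,1,0,0,0,0,0,0,1]

```text
t: 29.27
tool_pos: [0.5223, -0.1641, 0.0758]
orientation: [0.405, 0.579, -0.404, 0.581]
contact_force: [-3.1, 2.0, 12.2]
opening: 0.317
```

```bash
python3 st.py
```

```text
29.2667 yaw 20.2 [ 0.5223 -0.1641  0.0758] F [-3.0724  2.0429 12.2258] T [ 0.3166  0.7689 -0.0271] op 0.3171621509760024 tilt 0.12004341662293898
```

>>> move_arm:
  series: [-0.35,0.05,0.04,0,0,0,1,-0.3,0.05,0.04,0,0,0,1,-0.3,0.08,0.06,0,0,0,1,-0.3,0.08,0.06,0,0,0,1,-0.3,0.2,0.15,0,0,0,1,-0.3,0.2,0.15,0,0,0,1,-0.25,0.16,0.12,0,0,0,1,-0.25,0.16,0.12,0,0,0,1,-0.5,0,0,0,0,0,1,-0.7,0,0,0,0,0,1,-1,0,0,0,0,0,1,-1,0,0,0,0,0,1,-1,0,0,0,0,0,1,-1,0,0,0,0,0,1,-1,0,0,0,0,0,1]

```text
t: 30.52
tool_pos: [0.5219, -0.1639, 0.0817]
orientation: [0.405, 0.58, -0.405, 0.58]
contact_force: [-1.2, -0.5, -1.9]
opening: 0.32
```

```bash
python3 st.py
```

```text
30.5167 yaw 20.2 [ 0.5219 -0.1639  0.0817] F [-1.1798 -0.4648 -1.9003] T [ 0.0387 -0.0093  0.0036] op 0.32046778729794595 tilt 0.025402786956907758
```

>>> move_arm:
  series: [-3,0,0,0,0,0,1,-8,0,0,0,0,0,1,-15,0,0,0,0,0,1,-25,0,0,0,0,0,1,-25,0,0,0,0,0,1,-15,0,0,0,0,0,1,-8,0,0,0,0,0,1,0,-5,7,0,0,0,1,0,-10,14,0,0,0,1,0,-17,24,0,0,0,1,0,-20,28,0,0,0,1,0,-22,30,0,0,0,1,0,-20,28,0,0,0,1,0,-17,24,0,0,0,1,0,-10,14,0.3,0,0,1,0,-7,9,0.4,0,0,1,0,-3,4,0.47,0,0,1,0,0,0,0,0,0,1,0,0,0,0,0,0,1,0,0,0,0,0,0,1]

```text
t: 32.18
tool_pos: [0.4612, -0.3788, 0.1804]
orientation: [0.439, 0.555, -0.439, 0.554]
contact_force: [0.0, -0.8, -1.1]
opening: 0.316
```

```bash
python3 - <<'E'
exec(open("st.py").read())
p=snapshot("wrist"); save(p,"w16",(100,0,460,420),1.4); np.savez("w16.npz",**p)
print(Rt.T@(np.array([.4617,-.3804,.0459])-o["tool_pos"])*1000, 13.2-y)
E
```

```text
32.1833 yaw 13.25 [ 0.4612 -0.3788  0.1804] F [ 0.0039 -0.7645 -1.0553] T [-0.0098 -0.004  -0.0113] op 0.315543474081686 tilt 0.1062022302153511
[134.5332   0.17     1.9008] -0.053014930622369505
```

View pics/w16.png

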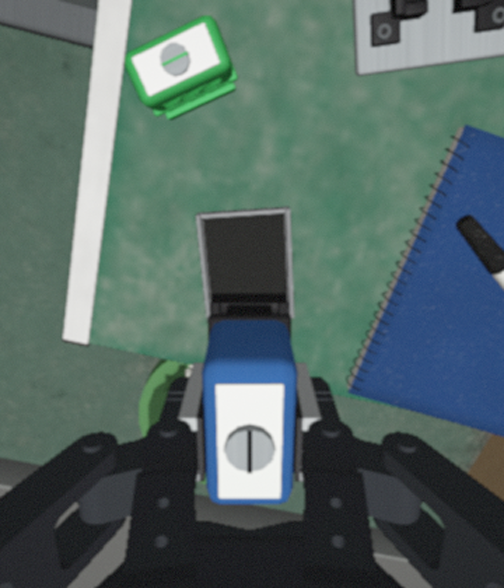

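>>> move_arm:
  series: [8,0,0.5,0,0,0,1,20,0,0.5,0,0,0,1,28,0,0,0,0,0,1,28,0,0,0,0,0,1,20,0,0,0,0,0,1,12,0,0,0,0,0,1,6,0,0,0,0,0,1,2,0,0,0,0,0,1,0,0,0,0,0,0,1,0,0,0,0,0,0,1,0,0,0,0,0,0,1,0,0,0,0,0,0,1,0,0,0,0,0,0,1]

```text
t: 33.32
tool_pos: [0.4622, -0.3814, 0.0584]
orientation: [0.439, 0.553, -0.439, 0.555]
contact_force: [-0.2, 0.2, -1.9]
opening: 0.315
```

```bash
python3 - <<'E'
exec(open("st.py").read())
p=snapshot("wrist"); save(p,"w17",(150,100,430,420),1.8); np.savez("w17.npz",**p)
E
```

```text
33.3167 yaw 13.18 [ 0.4622 -0.3814  0.0584] F [-0.2427  0.2094 -1.8747] T [-0.0473  0.0307 -0.0111] op 0.31516982252999043 tilt 0.1134184083137641
```

View pics/w17.png

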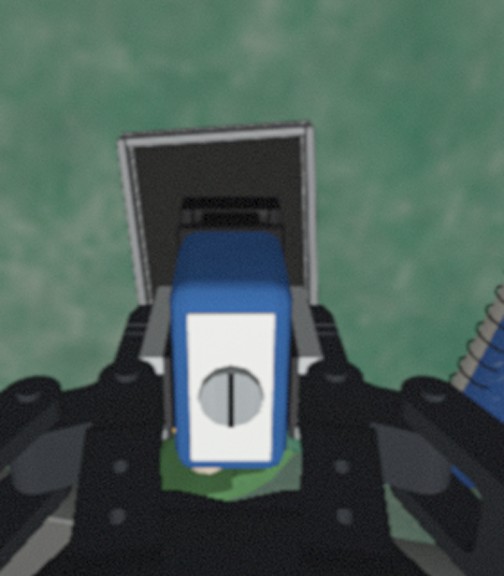

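>>> move_arm:
  series: [2,-0.2,-0.6,0,0,0,1,3,-0.1,-0.5,0,0,0,1,3,0,0,0,0,0,1,1.5,0,0,0,0,0,1,0.5,0,0,0,0,0,1,0,0,0,0,0,0,1,0,0,0,0,0,0,1,0,0,0,0,0,0,1]

```text
t: 34.03
tool_pos: [0.4613, -0.3799, 0.0474]
orientation: [0.439, 0.554, -0.439, 0.554]
contact_force: [-0.3, -0.3, -0.8]
opening: 0.317
```

```bash
python3 st.py
```

```text
34.0333 yaw 13.18 [ 0.4613 -0.3799  0.0474] F [-0.3294 -0.2855 -0.8305] T [-0.0305  0.041  -0.025 ] op 0.31652543586804777 tilt 0.01425435595145509
```

>>> move_arm:
  series: [0.3,0,0,0,0,0,1,0.3,0,0,0,0,0,1,0.3,0,0,0,0,0,1,0.3,0,0,0,0,0,1,0.3,0,0,0,0,0,1,0,0,0,0,0,0,1,0,0,0,0,0,0,1]

```text
t: 34.62
tool_pos: [0.4612, -0.3799, 0.046]
orientation: [0.439, 0.554, -0.439, 0.554]
contact_force: [-0.3, 0.6, -0.1]
opening: 0.314
```

```bash
python3 st.py
```

```text
34.6167 yaw 13.18 [ 0.4612 -0.3799  0.046 ] F [-0.2592  0.5803 -0.06  ] T [0.1022 0.0671 0.0687] op 0.3141951623855223 tilt 0.0033118015104844118
```

Contact beginning (tray floor at TCP 0.0459). Nudge slightly, then release.

>>> move_arm:
  series: [0.2,0,0,0,0,0,1,0.2,0,0,0,0,0,1,0,0,0,0,0,0,0.75,0,0,0,0,0,0,0.65,0,0,0,0,0,0,0.55,0,0,0,0,0,0,0.4,0,0,0,0,0,0,0.2,0,0,0,0,0,0,0,0,0,0,0,0,0,0,0,0,0,0,0,0,0,0,0,0,0,0,0,0]
  grip_force: 30

```text
t: 35.53
tool_pos: [0.4611, -0.3798, 0.0454]
orientation: [0.439, 0.554, -0.439, 0.554]
contact_force: [-0.9, 0.4, 1.1]
opening: 1.002
```

```bash
python3 - <<'E'
exec(open("st.py").read())
p=snapshot("wrist"); save(p,"w18",(150,100,430,420),1.8)
E
```

```text
35.5333 yaw 13.18 [ 0.4611 -0.3798  0.0454] F [-0.9186  0.4075  1.0551] T [-0.0251 -0.0177  0.0418] op 1.0019289533404807 tilt 0.002157595468251198
```

View pics/w18.png

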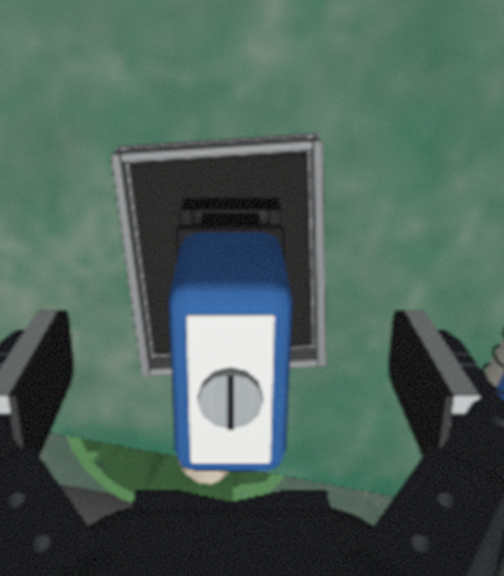

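Released, stamp stands upright in its tray. Lift straight up and look at both.

>>> move_arm:
  series: [-4,0,0,0,0,0,0,-10,0,0,0,0,0,0,-25,0,0,0,0,0,0,-35,0,0,0,0,0,0,-38,0,0,0,0,0,0,-38,0,0,0,0,0,0,-25,0,0,0,0,0,0,-12,0,0,0,0,0,0,0,10,-15,0,0,0,0,0,15,-24,0,0,0,0,0,18,-28,0,0,0,0,0,18,-28,0,0,0,0,0,12,-20,0,0,0,0,0,0,0,0,0,0,0,0,0,0,0,0,0,0,0,0,0,0,0,0,0,0,0,0,0,0,0,0]

```text
t: 37.0
tool_pos: [0.5056, -0.252, 0.2321]
orientation: [0.439, 0.554, -0.44, 0.554]
contact_force: [0.3, -0.6, 0.9]
opening: 1.005
```

```bash
python3 - <<'E'
exec(open("st.py").read())
p=snapshot("wrist"); save(p,"w19"); save(p,"w19m",(180,100,380,240),4); np.savez("w19.npz",**p)
X,uv=cloud(p)
for n,c,a,b,r in [("handle",(.4612,-.3798),.06,.085,.05),("lid",(.5224,-.1641),.033,.043,.035)]:
    Y=X[(X[:,2]>a)&(X[:,2]<b)&(np.hypot(X[:,0]-c[0],X[:,1]-c[1])<r)]
    if len(Y): print(n,cv2.minAreaRect((Y[:,:2]*1000).astype(np.float32)),np.median(Y[:,2]),np.polyfit(Y[:,0],Y[:,2],1)[0])
E
```

```text
37.0 yaw 13.12 [ 0.5056 -0.252   0.2321] F [ 0.2906 -0.5972  0.8957] T [0.0261 0.0045 0.0078] op 1.0054718470419688 tilt 0.03427499347161465
handle ((461.0960693359375, -378.78851318359375), (28.481433868408203, 51.60013198852539), 12.993133544921875) 0.07315948776518347 -0.03856160581813699
lid ((522.2964477539062, -165.12448120117188), (36.193695068359375, 52.19316101074219), 19.8238525390625) 0.037919312619110114 0.004345056163833944
```

View pics/w19.png

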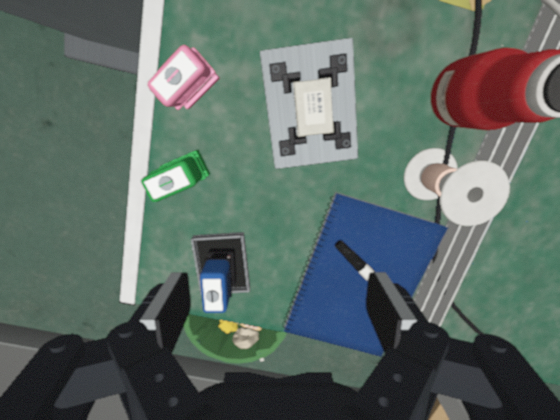

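View pics/w19m.png

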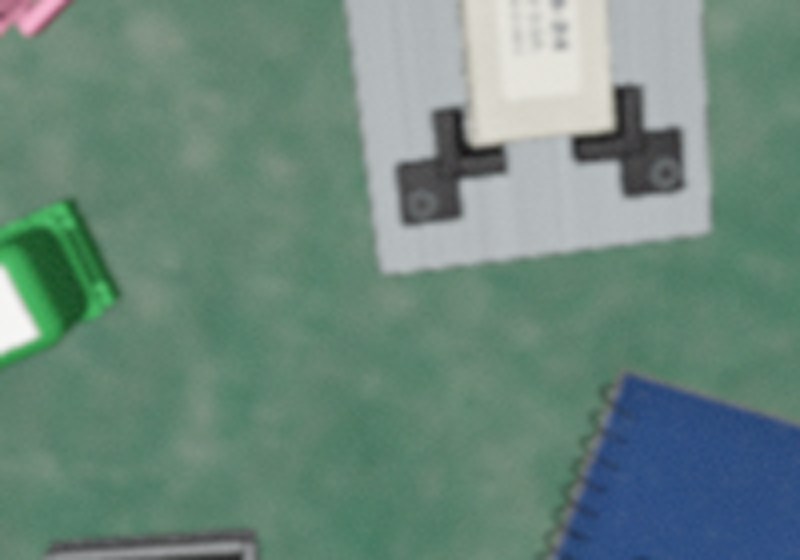

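```bash
python3 - <<'E'
from h import *
save(loadp("w19.npz"),"w19l",(255,35,365,170),4.4)
E
```

```text
(no output)
```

View pics/w19l.png

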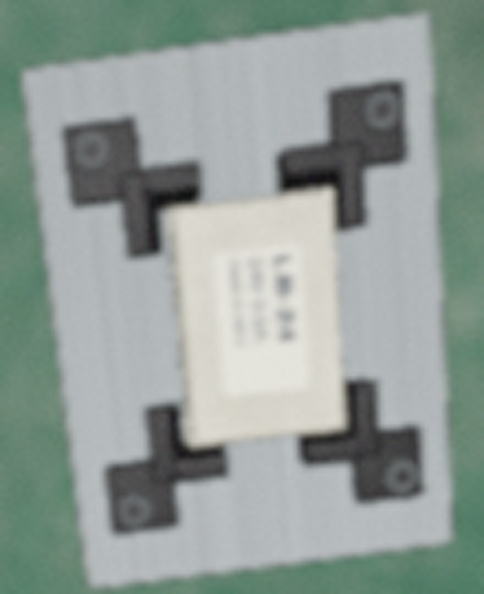

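```bash
python3 -c "
from workcell import *
print(finish_job())"
```

```text
the job is handed in; nothing more can be done
None
```

I handed the job in at 37 s: the cream module is seated in the nest, its lid has been stamped, and the stamp is back in its tray. One thing I couldn't confirm: no ink mark shows on the lid in the last wrist picture. I judge the stamping by the forces and positions below, not by sight.

- **Module:** I gripped it across its 36 mm width and lowered it until it met the nest floor. Afterwards the lid measured 38.0 mm above the bench, against 38 mm expected when fully home. Its centre and angle matched the nest to within about 1 mm and 0.5°.
- **Stamping:** I used the blue stamp from the tray and left the green and pink ones alone. The foot met the lid softly, and the die touched after about 4.6 mm of travel.
- **Push:** I held about 13.5–14 N in all (wrist reading 11.3–12.2 N plus the stamp's weight of about 2 N) for 1.25 s. No wrist reading, with the weight added, went above about 14.3 N. The tool position stayed within 0.1 mm and the tilt was about 0.12°.
- **Sideways force:** the arm's give caused 3–4 N sideways during the hold. I eased it while loading and reversed that on the way up, and saw no sliding. Once the stamp was clear, the arm had shifted about 0.4 mm sideways.
- **Return:** I set the stamp down at about 2–3 N and released it. It stands within about 1–2 mm of where it was, with its top at 73 mm as before.
- **Other items:** the look-alikes, bottle and spool looked undisturbed in the last picture. I did not look again at the blue modules, tape or pin box after lifting the cream module away from beside them.

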